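# Load corn cobs into a grill basket and latch it

## Robot

A 7-joint arm with a two-finger parallel gripper is mounted at the origin on the work surface. World frame = base frame: x ahead of the robot, y to its left, z up, the work surface at z = 0. Lengths are in m, angles in rad, forces in N, time in s.
With the tool pointing down it reaches from about 0.4 to 0.85 m from the base axis. Payload 10.4 kg.
Tool frame: the origin (TCP) lies on the front face of the gripper's body, between the roots of the fingers; the fingertips stand 73 mm ahead of it and the grasp point (between the pads) lies 54 mm ahead of it; z points along the fingers, y is the line along which they close (so a half turn about z gives the same grasp; the last joint's range is limited). The gripper opens to 85 mm and grips with 20 to 120 N. Pads are 22 mm wide; open, the fingers measure 114 mm over their backs; the gripper's body (76 mm by 85 mm) begins 54 mm behind the grasp point. The pads swing forward as they close: fully open they stand 13 mm farther back than shut.
Start: joints at [-1.182, 0.332, -0.065, 1.46, 0.022, 1.35, -0.088], TCP at [0.25, 0.573, 0.304] pointing down, gripper open.
Joint ranges: [-2.6, 2.6], [-0.5, 2.12], [-1.47, 1.34], [0.16, 2.42], [-1.27, 4.41], [0.06, 2.06], [-2.6, 2.6]. Speed limits (rad/s): [2.22, 2.22, 2.79, 2.79, 3.14, 3.14, 3.14].

## Interface

Orientations are given as a unit quaternion [x, y, z, w].
In Python, from workcell import manip gives the robot as it stands.
- The arm moves only by the shell command python3 -m jog 'ROWS' [FORCE]. ROWS is JSON, a list of rows, each an object with "grip": the gripper command: -1 is fully open, 1 is shut, values between are in proportion; "slide": the shift along the tool's x, y, z in cm, a list of three; "yaw": the turn about the tool's z in rad. A call has 1 to 8 rows; each row shifts and turns the commanded pose from where the row before left it, along the tool's axes as they then stand; what a row does not reach is not made up. A row lasts 1/10 s, in which the tool goes at most 50 mm and 8.59 degrees, less where a joint would pass 70% of its speed; a pose out of reach is approached as far as the arm can. A call with a gripper value outside its range is refused whole. The fingers move at their own pace and stop on an object; FORCE is the grip in N (left out, the last holds). Time passes only in rows, so rows that do not move let the fingers close. It gives the time, the measured TCP pose, the force, the opening and the grip force at its end, in the units of the state.
- manip.get_obs(): the state, without advancing time (a new reading comes with each control period).
- manip.camera(name): name is "scene" or "top" or "wrist"; returns the picture (384x512x3 uint8, blue, green, red); there is no depth.
- manip.calibration(name): a dict with "vfov" (degrees; the focal length in pixels is half the picture's height over the tangent of half this angle, whatever the lens; pixels are square), "cx", "cy" (the principal point, pixels), "camera_from_world" (4x4, takes a point from world to camera coordinates). Camera axes: x right, y down, z forward; pixel columns grow to the right and rows downward; lengths in m; the calibration is good to about 2 mm. The wrist camera is an equidistant fisheye: a pixel r from the principal point sees the ray r / f radians off the axis. A picture is of the moment at which its call begins: read the wrist's pose just before it. calibration takes no time and is no camera call; for the wrist camera it gives the pose at the moment of the call.
- manip.hand_in(): hands the job in; it is judged then, once.
Trained networks look in the newest picture that a camera, given by its name, has taken for a name from the list of things; names that differ only in an ending like _2 or _b are one class to them, and where a whole thing is asked for, a point or a joint stands for the part that bears it (a point fixed in the world has none). Each returns a list of dicts, best first, with "conf" (0 to 1); they miss things now and then, are a little off and sometimes report something else, mostly with a low value. They report only what shows in the picture. A call takes as long as a camera call.
- manip.masks_of(thing, camera): "region" (384x512 bool, what is visible of it) and "centre" ([column, row] in pixels, amid what is visible of it).
The state is a dict: "clock": time; "joint_pos": joint angles; "joint_velocities": joint speeds; "tau": joint torques, N m; "position": TCP position; "ee_rot": TCP orientation; "ft_force": force on the tool from outside, world axes, zero at the start; "torque": the same for the moment, N m; "grip_width": opening from 0.0 (shut) to 1.0 (fully open); "grasp_force": force on a finger pad.
Only numpy, scipy, OpenCV 4.12 (cv2) and the standard library are available. Lean on these libraries where they do the work, as an engineer would, in place of code of your own. Each camera call takes 0.05 s, during which the arm holds its last target. There are 200 camera calls.

## Task

Get the sweetcorn ready for the barbecue: swing the wire latch at the front of the grill basket forward, open the lid right back until it stays up, and lay every cob from the board in a groove of its own, setting each one down so that it has settled in the groove before you let go, never dropping it in. Then lower the lid without letting it slam and swing the latch back up until it rests in its catch. Leave the other kitchen things where they are.

Things in the scene. Friction and masses are not known exactly. Their poses are not given: they have to be found in the camera images.
- basket: Steel-wire grill basket, bottom half, 296 mm wide (its y), 164 deep (its x), top rim 63 high, loose on four feet (1.8 kg with lid and latch). Origin: centre of its underside; -x = front (latch), +x = back (hinge). Two corrugated 6 mm cross wires at x = -30 and +30 mm form 4 grooves along x, with sloping sides and crests 48 mm high; fingers have room between them down to 12 mm above the table.
- groove1 (a point): Groove 1 of the basket, at y = -105 mm in its frame: the point, 39 mm above the table, where the centre of a settled cob lies. The groove runs along this point's x (= the basket's x), a cob may lie either way round and has 9 mm free at its husk end. Grooves are alike, 70 mm apart.
- groove2 (a point): Groove 2 of the basket, at y = -35 mm in its frame: the point, 39 mm above the table, where the centre of a settled cob lies. The groove runs along this point's x (= the basket's x), a cob may lie either way round and has 9 mm free at its husk end. Grooves are alike, 70 mm apart.
- groove3 (a point): Groove 3 of the basket, at y = 35 mm in its frame: the point, 39 mm above the table, where the centre of a settled cob lies. The groove runs along this point's x (= the basket's x), a cob may lie either way round and has 9 mm free at its husk end. Grooves are alike, 70 mm apart.
- groove4 (a point): Groove 4 of the basket, at y = 105 mm in its frame: the point, 39 mm above the table, where the centre of a settled cob lies. The groove runs along this point's x (= the basket's x), a cob may lie either way round and has 9 mm free at its husk end. Grooves are alike, 70 mm apart.
- lid (a joint): Hinge of the basket's wire lid, rad: 0 = shut (as at the start), 1.68 = fully open, standing just past upright at the back and staying there by itself; below about 1.4 it falls shut if let go. Shut, its wires lie 69 mm above the table, 5 mm above settled cobs. 0.16 kg, swings freely (damping 0.03 N m s/rad).
- lid_grip (a point): Centre of the lid's handle, left of the middle (basket y = +60): a dark wooden roller 16 mm thick, 80 long, along the basket's y, 50 mm off the lid's wires on legs 100 mm apart. Shut: basket x = -58, 119 mm above the table. Turns about lid_hinge (140 mm along the lid, 50 off it). Fully open: basket x = +147, 50 behind the upright lid, 203 above the table, 29 below the lid's top.
- lid_hinge (a point): Middle of the lid's hinge line (along the basket's y), at the back rim: basket x = +82, y = 0, 69 mm above the table. The lid reaches 164 mm forward from it.
- latch (a joint): Hinge of the wire latch on the basket's front, rad: 0 = closed (as at the start), leaning 0.35 rad back past upright, its legs in the catches (small forks) on the lid's front wire; 1.1 = fully open, leaning 0.75 rad forward to the robot. Left on either side of upright it falls to that side and stays there by its weight; nearly no stiffness.
- latch_grip (a point): Centre of the latch's grip, right of the middle of the front (basket y = -75): a dark wooden roller 16 mm thick, 56 long, along the basket's y, across the top of a U of wire 70 mm wide. It moves on an arc of 75 mm radius about latch_hinge: 105 mm above the table when closed, 90 mm when open.
- latch_hinge (a point): Middle of the latch's hinge line (along the basket's y): basket x = -96, y = -75, 35 mm above the table.
- board: Wooden chopping board lying on the table, 300 mm (its x) by 360 mm (its y), 18 mm thick; origin at the centre of its underside. It does not move during the job. The cobs lie on it at the start.
- cob1: Corn cob: yellow kernels 90 mm long along its x (-45 to +45), 44 mm thick (12 flat rows), narrowing at +x; at its -x end a flat pale-green fan of trimmed husk, 28 mm long, 58 wide (its y), 10 thick (hinders rolling). 0.16 kg. Origin: centre of the kernels, 22 mm above what it lies on, 39 above the table in a groove. Two to four are present (None if absent).
- cob2: Corn cob: yellow kernels 90 mm long along its x (-45 to +45), 44 mm thick (12 flat rows), narrowing at +x; at its -x end a flat pale-green fan of trimmed husk, 28 mm long, 58 wide (its y), 10 thick (hinders rolling). 0.16 kg. Origin: centre of the kernels, 22 mm above what it lies on, 39 above the table in a groove. Two to four are present (None if absent).
- cob3: Corn cob: yellow kernels 90 mm long along its x (-45 to +45), 44 mm thick (12 flat rows), narrowing at +x; at its -x end a flat pale-green fan of trimmed husk, 28 mm long, 58 wide (its y), 10 thick (hinders rolling). 0.16 kg. Origin: centre of the kernels, 22 mm above what it lies on, 39 above the table in a groove. Two to four are present (None if absent).
- cob4: Corn cob: yellow kernels 90 mm long along its x (-45 to +45), 44 mm thick (12 flat rows), narrowing at +x; at its -x end a flat pale-green fan of trimmed husk, 28 mm long, 58 wide (its y), 10 thick (hinders rolling). 0.16 kg. Origin: centre of the kernels, 22 mm above what it lies on, 39 above the table in a groove. Two to four are present (None if absent).
- ramekin: White ramekin, 76 mm across, 42 mm high, open; origin under its centre. Bystander.
- brush: Pastry brush lying on the table, 190 mm long along its x, 42 mm wide, 20 mm high; origin under its middle. Bystander.
- mill: Dark wooden pepper mill, 58 mm across, 187 mm high; origin under its centre. Bystander.
- tin: Low round food tin, 80 mm across, 55 mm high; origin under its centre. Bystander.
- jar: Glass jar with a steel cap, 76 mm across, 110 mm high; origin under its centre. Bystander.
- mug: Blue mug, 80 mm across, 95 mm high, handle at its +y; origin under its centre. Bystander.
- bowl: White bowl, 150 mm across, 60 mm high; origin under its centre. Bystander.
- tongs: Steel kitchen tongs lying on the table, about 280 mm long along its x, 60 mm wide, 18 mm high; origin under the middle. Bystander.

How it is judged:
On the way, in this order (a step that is already met when the one before it is completed fails the run):
1. the latch is swung forward, clear of the lid (value of joint latch above 0.85 rad and value of joint lid below 0.1 rad), for 0.2 s.
2. the lid stands open (value of joint lid above 1.4 rad and value of joint latch above 0.6 rad), for 0.2 s.
3. every cob lies settled in a groove of its own while the lid is open (x of cob1 in the frame of basket between -0.016 and 0.016 m and z of cob1 in the frame of basket between 0.033 and 0.046 m and angle between the x axis of each of cob1, cob2, cob3, cob4 and the x axis of basket, either way round below 0.15 rad and (y of cob1 in the frame of groove1 between -0.006 and 0.006 m or y of cob1 in the frame of groove2 between -0.006 and 0.006 m or y of cob1 in the frame of groove3 between -0.006 and 0.006 m or y of cob1 in the frame of groove4 between -0.006 and 0.006 m) and x of cob2 in the frame of basket between -0.016 and 0.016 m and z of cob2 in the frame of basket between 0.033 and 0.046 m and (y of cob2 in the frame of groove1 between -0.006 and 0.006 m or y of cob2 in the frame of groove2 between -0.006 and 0.006 m or y of cob2 in the frame of groove3 between -0.006 and 0.006 m or y of cob2 in the frame of groove4 between -0.006 and 0.006 m) and x of cob3 in the frame of basket between -0.016 and 0.016 m and z of cob3 in the frame of basket between 0.033 and 0.046 m and (y of cob3 in the frame of groove1 between -0.006 and 0.006 m or y of cob3 in the frame of groove2 between -0.006 and 0.006 m or y of cob3 in the frame of groove3 between -0.006 and 0.006 m or y of cob3 in the frame of groove4 between -0.006 and 0.006 m) and x of cob4 in the frame of basket between -0.016 and 0.016 m and z of cob4 in the frame of basket between 0.033 and 0.046 m and (y of cob4 in the frame of groove1 between -0.006 and 0.006 m or y of cob4 in the frame of groove2 between -0.006 and 0.006 m or y of cob4 in the frame of groove3 between -0.006 and 0.006 m or y of cob4 in the frame of groove4 between -0.006 and 0.006 m) and linear speed of each of cob1, cob2, cob3, cob4 below 0.03 m/s and value of joint lid above 1.2 rad), for 0.2 s.
4. the lid is shut over the cobs, the latch still forward (x of cob1 in the frame of basket between -0.016 and 0.016 m and z of cob1 in the frame of basket between 0.033 and 0.046 m and angle between the x axis of each of cob1, cob2, cob3, cob4 and the x axis of basket, either way round below 0.15 rad and (y of cob1 in the frame of groove1 between -0.006 and 0.006 m or y of cob1 in the frame of groove2 between -0.006 and 0.006 m or y of cob1 in the frame of groove3 between -0.006 and 0.006 m or y of cob1 in the frame of groove4 between -0.006 and 0.006 m) and x of cob2 in the frame of basket between -0.016 and 0.016 m and z of cob2 in the frame of basket between 0.033 and 0.046 m and (y of cob2 in the frame of groove1 between -0.006 and 0.006 m or y of cob2 in the frame of groove2 between -0.006 and 0.006 m or y of cob2 in the frame of groove3 between -0.006 and 0.006 m or y of cob2 in the frame of groove4 between -0.006 and 0.006 m) and x of cob3 in the frame of basket between -0.016 and 0.016 m and z of cob3 in the frame of basket between 0.033 and 0.046 m and (y of cob3 in the frame of groove1 between -0.006 and 0.006 m or y of cob3 in the frame of groove2 between -0.006 and 0.006 m or y of cob3 in the frame of groove3 between -0.006 and 0.006 m or y of cob3 in the frame of groove4 between -0.006 and 0.006 m) and x of cob4 in the frame of basket between -0.016 and 0.016 m and z of cob4 in the frame of basket between 0.033 and 0.046 m and (y of cob4 in the frame of groove1 between -0.006 and 0.006 m or y of cob4 in the frame of groove2 between -0.006 and 0.006 m or y of cob4 in the frame of groove3 between -0.006 and 0.006 m or y of cob4 in the frame of groove4 between -0.006 and 0.006 m) and value of joint lid below 0.06 rad and value of joint latch above 0.5 rad), for 0.2 s.
At the end, for the whole second after the job is handed in: Every cob present lies at rest in a groove of the basket, each in its own (centre within 16 mm along, 6 mm across and 6 mm in height of the groove's point, axis within 0.15 rad), the lid is shut (below 0.06 rad) and the latch rests in its catch (below 0.10 rad) (x of cob1 in the frame of basket between -0.016 and 0.016 m and z of cob1 in the frame of basket between 0.033 and 0.046 m and angle between the x axis of each of cob1, cob2, cob3, cob4 and the x axis of basket, either way round below 0.15 rad and (y of cob1 in the frame of groove1 between -0.006 and 0.006 m or y of cob1 in the frame of groove2 between -0.006 and 0.006 m or y of cob1 in the frame of groove3 between -0.006 and 0.006 m or y of cob1 in the frame of groove4 between -0.006 and 0.006 m) and x of cob2 in the frame of basket between -0.016 and 0.016 m and z of cob2 in the frame of basket between 0.033 and 0.046 m and (y of cob2 in the frame of groove1 between -0.006 and 0.006 m or y of cob2 in the frame of groove2 between -0.006 and 0.006 m or y of cob2 in the frame of groove3 between -0.006 and 0.006 m or y of cob2 in the frame of groove4 between -0.006 and 0.006 m) and x of cob3 in the frame of basket between -0.016 and 0.016 m and z of cob3 in the frame of basket between 0.033 and 0.046 m and (y of cob3 in the frame of groove1 between -0.006 and 0.006 m or y of cob3 in the frame of groove2 between -0.006 and 0.006 m or y of cob3 in the frame of groove3 between -0.006 and 0.006 m or y of cob3 in the frame of groove4 between -0.006 and 0.006 m) and x of cob4 in the frame of basket between -0.016 and 0.016 m and z of cob4 in the frame of basket between 0.033 and 0.046 m and (y of cob4 in the frame of groove1 between -0.006 and 0.006 m or y of cob4 in the frame of groove2 between -0.006 and 0.006 m or y of cob4 in the frame of groove3 between -0.006 and 0.006 m or y of cob4 in the frame of groove4 between -0.006 and 0.006 m) and linear speed of each of cob1, cob2, cob3, cob4 below 0.03 m/s and value of joint lid below 0.06 rad and value of joint latch below 0.1 rad and velocity of joint each of latch, lid below 0.1 rad/s); the robot touches nothing.
It fails at once if one of the other kitchen things is knocked or moved more than 40 mm (distance of any of ramekin, brush, mill, tin, jar, mug, bowl, tongs from where it was at the start of the episode above 0.04 m).
It fails at once if the lid slams: swings faster than 3 rad/s over the last 0.1 rad (value of joint lid below 0.1 rad and velocity of joint lid below -3 rad/s).
It fails at once if a cob is dropped into the basket: falls free of the fingers faster than 0.75 m/s, still more than 15 mm above its groove (that is from about 45 mm up) ((contact force between the fingers and cob1 below 0.05 N and linear speed of cob1 above 0.75 m/s and z of cob1 in the frame of basket between 0.055 and 0.2 m and x of cob1 in the frame of basket between -0.07 and 0.07 m and y of cob1 in the frame of basket between -0.15 and 0.15 m) or (contact force between the fingers and cob2 below 0.05 N and linear speed of cob2 above 0.75 m/s and z of cob2 in the frame of basket between 0.055 and 0.2 m and x of cob2 in the frame of basket between -0.07 and 0.07 m and y of cob2 in the frame of basket between -0.15 and 0.15 m) or (contact force between the fingers and cob3 below 0.05 N and linear speed of cob3 above 0.75 m/s and z of cob3 in the frame of basket between 0.055 and 0.2 m and x of cob3 in the frame of basket between -0.07 and 0.07 m and y of cob3 in the frame of basket between -0.15 and 0.15 m) or (contact force between the fingers and cob4 below 0.05 N and linear speed of cob4 above 0.75 m/s and z of cob4 in the frame of basket between 0.055 and 0.2 m and x of cob4 in the frame of basket between -0.07 and 0.07 m and y of cob4 in the frame of basket between -0.15 and 0.15 m)).
Of cob1, cob2, cob3, cob4 only 2 to 4 are there at a start; the rules pass over those that are not, and their reading is None.
At some moment in a run one of basket may be knocked a few centimetres aside while the robot is not near it.
It also fails if it takes over 210 s, if anything falls off the work surface, if the arm or the gripper's body presses on something with over 40 N, if the wrist force passes 120 N, or if a joint passes its speed limit or range.

## Working session

There is one attempt and no reset: what is moved stays moved. The work goes in short steps, Python scripts to look and compute and a shell command to move; the robot and the scene stay as the last step left them, time stands still between calls to the robot, and variables do not carry over. Pictures are saved under pics/ and viewed, at most 16 in all, crops included, and the job is handed in when it is done.

```bash
mkdir -p pics; ls
cat > h.py <<'E'
import numpy as np, cv2, json
from workcell import manip
from scipy.spatial.transform import Rotation as R
def ray(cam,px,cal=None):
    c=cal or manip.calibration(cam); f=192/np.tan(np.radians(c["vfov"]/2))
    d=np.array([(px[0]-c["cx"])/f,(px[1]-c["cy"])/f])
    if cam=="wrist":
        r=np.hypot(*d); v=np.array([*(d/r*np.sin(r) if r>1e-9 else d),np.cos(r)])
    else: v=np.array([*d,1.])
    T=np.linalg.inv(np.array(c["camera_from_world"])); return T[:3,3],T[:3,:3]@v
def at(cam,px,z,cal=None):
    o,v=ray(cam,px,cal); return o+v*(z-o[2])/v[2]
def proj(cam,P,cal=None):
    c=cal or manip.calibration(cam); f=192/np.tan(np.radians(c["vfov"]/2))
    p=(np.array(c["camera_from_world"])@np.append(P,1))[:3]
    if cam=="wrist":
        r=np.hypot(p[0],p[1]); t=np.arctan2(r,p[2]); q=p[:2]/max(r,1e-9)*t
    else: q=p[:2]/p[2]
    return q*f+[c["cx"],c["cy"]]
def shot(cam,name=None):
    im=manip.camera(cam)
    if name: cv2.imwrite(f"pics/{name}.png",im)
    return im
E
python3 - <<'E'
from h import *
o=manip.get_obs(); print({k:np.round(v,3) for k,v in o.items()})
for c in("top","scene"):
    im=shot(c,c+"0")
    k=manip.calibration(c); print(c,k["vfov"],np.round(np.linalg.inv(k["camera_from_world"]),3).tolist())
for n in ["basket","cob1","lid_grip","latch_grip","board","ramekin","brush","mill","tin","jar","mug","bowl","tongs"]:
    for c in("top","scene"):
        for d in manip.masks_of(n,c):
            if d["conf"]>.3:
                z=dict(lid_grip=.119,latch_grip=.105,cob1=.04,basket=.05).get(n,.02)
                print(n,c,round(d["conf"],2),np.round(d["centre"]),d["region"].sum(),np.round(at(c,d["centre"],z),3))
E
```

```text
pics
{'clock': np.float64(0.0), 'joint_pos': array([-1.182,  0.333, -0.065,  1.461,  0.022,  1.35 , -0.089]), 'joint_velocities': array([-0.   ,  0.002, -0.001,  0.001, -0.   , -0.001, -0.001]), 'tau': array([-1.0000e-03, -6.2544e+01,  4.9000e-02, -3.9161e+01,  1.6000e-02,
        1.0000e-02,  0.0000e+00]), 'position': array([0.25 , 0.573, 0.303]), 'ee_rot': array([ 0.204,  0.979, -0.001, -0.   ]), 'ft_force': array([-0.236,  0.815, -0.483]), 'torque': array([-0.025,  0.044,  0.003]), 'grasp_force': np.float64(0.0), 'grip_width': np.float64(1.001)}
top 45.82865752582279 [[0.023, -0.986, 0.164, 0.281], [-1.0, -0.021, 0.013, 0.019], [-0.009, -0.164, -0.986, 1.737], [0.0, 0.0, 0.0, 1.0]]
scene 57.68962593774986 [[0.748, 0.434, -0.502, 1.19], [0.664, -0.504, 0.553, -0.674], [-0.013, -0.747, -0.665, 0.945], [0.0, 0.0, 0.0, 1.0]]
basket top 0.68 [330. 208.] 1167 [ 0.502 -0.243  0.05 ]
basket top 0.43 [342. 221.] 113 [ 0.454 -0.289  0.05 ]
basket scene 0.8 [215. 231.] 2483 [ 0.52  -0.189  0.05 ]
cob1 top 0.9 [222. 228.] 346 [0.422 0.161 0.04 ]
cob1 top 0.72 [173. 182.] 372 [0.591 0.352 0.04
[... 1365 characters left out ...]
007 0.02 ]
tin top 0.94 [207. 151.] 370 [0.721 0.229 0.02 ]
tin scene 0.82 [336. 198.] 370 [0.727 0.252 0.02 ]
jar top 0.93 [405. 218.] 486 [ 0.477 -0.532  0.02 ]
jar scene 0.89 [120. 283.] 1028 [ 0.436 -0.514  0.02 ]
mug top 0.68 [390. 179.] 535 [ 0.624 -0.48   0.02 ]
mug scene 0.66 [210. 238.] 3133 [ 0.512 -0.208  0.02 ]
mug scene 0.62 [166. 302.] 1021 [ 0.596 -0.461  0.02 ]
bowl top 0.62 [116. 198.] 1247 [0.529 0.572 0.02 ]
bowl top 0.48 [331. 201.] 2021 [ 0.533 -0.251  0.02 ]
bowl scene 0.6 [337. 138.] 553 [0.499 0.615 0.02 ]
tongs top 0.66 [307. 142.] 535 [ 0.765 -0.161  0.02 ]
tongs scene 0.8 [261. 285.] 355 [ 0.77  -0.232  0.02 ]
tongs scene 0.73 [179. 226.] 106 [ 0.382 -0.242  0.02 ]
```

```bash
python3 -c "
import cv2
a=cv2.imread('pics/top0.png');b=cv2.imread('pics/scene0.png')
cv2.imwrite('pics/t0.png',cv2.resize(a[100:290,90:430],None,fx=2.35,fy=2.35,interpolation=cv2.INTER_CUBIC))
cv2.imwrite('pics/s0.png',cv2.resize(b[110:340,90:390],None,fx=2.6,fy=2.6,interpolation=cv2.INTER_CUBIC))"
```

```text
(no output)
```

View pics/t0.png

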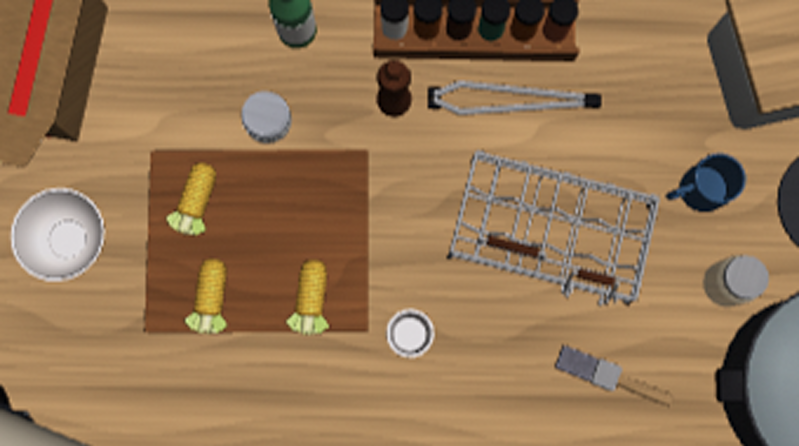

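View pics/s0.png

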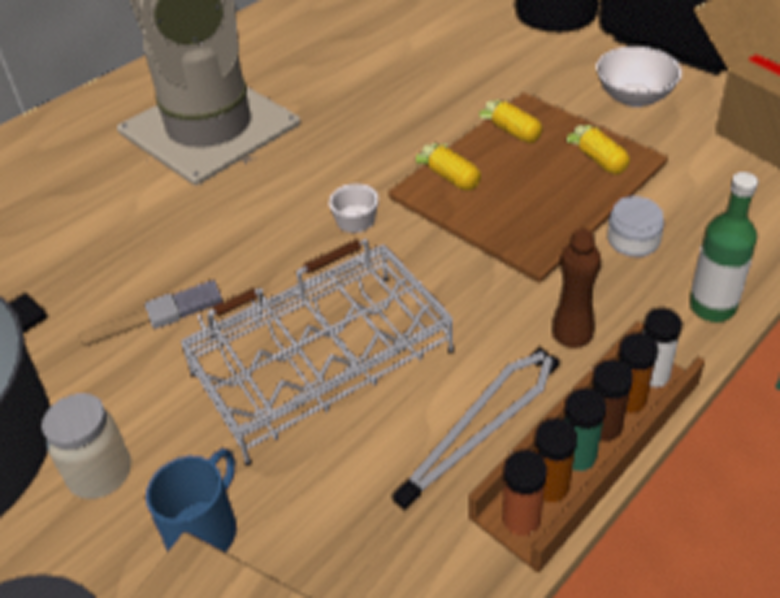

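The top view shows three cobs on the board, at crop px (190,200), (208,297) and (312,297). The basket rim corners are at (478,153), (658,203), (635,300) and (452,258), the lid roller at (514,245) and the latch roller at (597,277). Next I fit the basket pose.

```bash
cat >> h.py <<'E'
from scipy.optimize import minimize
def seg(a,b,n=60): return np.linspace(a,b,n)
X,Y=.082,.148
def model(lid_shut=True):
    P=[]
    for z in ([.063,.069] if lid_shut else [.063]):
        P+=[seg((-X,-Y,z),(X,-Y,z)),seg((X,-Y,z),(X,Y,z),90),seg((X,Y,z),(-X,Y,z)),seg((-X,Y,z),(-X,-Y,z),90)]
    if not lid_shut:
        y=np.linspace(-.14,.14,200); zz=.014+.034*np.abs(((y/.07)%1)-.0-.5)*2  # valleys at +-35,+-105
        for x in(-.03,.03): P.append(np.c_[np.full(200,x),y,zz])
    return np.vstack(P)
def toW(p,P):
    c,s=np.cos(p[2]),np.sin(p[2]); return np.c_[p[0]+c*P[:,0]-s*P[:,1],p[1]+s*P[:,0]+c*P[:,1],P[:,2]]
def projN(cam,P,c):
    f=192/np.tan(np.radians(c["vfov"]/2)); q=np.c_[P,np.ones(len(P))]@np.array(c["camera_from_world"]).T
    if cam=="wrist":
        r=np.hypot(q[:,0],q[:,1])+1e-9; uv=q[:,:2]/r[:,None]*np.arctan2(r,q[:,2])[:,None]
    else: uv=q[:,:2]/q[:,2:3]
    return uv*f+[c["cx"],c["cy"]]
def wiremap(im,sig=1.0):
    hsv=cv2.cvtColor(im,cv2.COLOR_BGR2HSV).astype(float)
    s=np.clip((110-hsv[...,1])/60,0,1); return s
def fit(views,p0,lid_shut=True,rng=(.04,.2)):
    P=model(lid_shut); maps=[]
    for cam,im,cal in views:
        s=wiremap(im); maps.append((cam,cal,[cv2.GaussianBlur(s,(0,0),g) for g in(4,1.2)]))
    p=np.array(p0,float)
    for lev in(0,1):
        def cost(d):
            q=p+d*np.array([.01,.01,.03]); W=toW(q,P); t=0
            for cam,cal,m in maps:
                uv=projN(cam,W,cal).astype(np.float32)
                t-=cv2.remap(m[lev].astype(np.float32),uv[:,:1],uv[:,1:],cv2.INTER_LINEAR).mean()
            return t
        S=(2.5,1)[lev]
        best=min((minimize(cost,np.array([i,j,k])*S,method="Nelder-Mead",options=dict(initial_simplex=None)) for i in(-1,0.1,1) for j in(-1,.1,1) for k in(-1,.1,1)),key=lambda r:r.fun)
        p=p+best.x*np.array([.01,.01,.03])
    return p,-best.fun
def overlay(cam,im,cal,p,lid_shut,name,extra=[]):
    o=im.copy()
    for u,v in projN(cam,toW(p,model(lid_shut)),cal): 
        if 0<=u<512 and 0<=v<384: o[int(v),int(u)]=(0,0,255)
    for u,v in extra: cv2.circle(o,(int(u),int(v)),3,(255,0,255),1)
    return o
E
python3 - <<'E'
from h import *
px=lambda u,v:(u/2.35+90,v/2.35+100)
for u,v,z in[(478,153,.066),(658,203,.066),(635,300,.066),(452,258,.066),(514,245,.119),(597,277,.105)]: print(np.round(at("top",px(u,v),z),3))
v=[(c,cv2.imread(f"pics/{c}0.png"),manip.calibration(c)) for c in("top","scene")]
for vs in(v,v[:1],v[1:]):
    p,s=fit(vs,(.53,-.245,-.25)); print(np.round(p,4),round(s,3))
    for q in[(-.058,.06,.119),(-.07,-.075,.105),(-.096,-.075,.035)]: 
        w=toW(p,np.array([q]));print(np.round(w[0],3),np.round(projN("top",w,v[0][2])-np.array(px(*{.119:(514,245),.105:(597,277)}.get(q[2],(0,0)))),1))
E
```

```text
[ 0.66  -0.104  0.066]
[ 0.585 -0.39   0.066]
[ 0.43  -0.351  0.066]
[ 0.49  -0.064  0.066]
[ 0.505 -0.156  0.119]
[ 0.461 -0.285  0.105]
[ 0.5454 -0.2241 -0.2344] 1.677
[ 0.503 -0.152  0.119] [[-1.   0.7]]
[ 0.46  -0.281  0.105] [[-1.1  0.2]]
[ 0.435 -0.275  0.035] [[248.  126.7]]
[ 0.5454 -0.223  -0.2333] 0.789
[ 0.503 -0.151  0.119] [[-1.3  0.7]]
[ 0.46  -0.28   0.105] [[-1.4  0.2]]
[ 0.435 -0.274  0.035] [[247.7 126.7]]
[ 0.5459 -0.2256 -0.2373] 0.898
[ 0.504 -0.154  0.119] [[-0.7  0.5]]
[ 0.46  -0.282  0.105] [[-0.7  0.1]]
[ 0.435 -0.276  0.035] [[248.3 126.6]]
```

```bash
cat >> h.py <<'E'
def state(): 
    o=manip.get_obs(); M=R.from_quat(o["ee_rot"]).as_matrix(); return np.array(o["position"]),M,o
def ang(M): return np.arctan2(M[1,1],M[0,1])   # direction of tool y
def go(*pts,yaw=None):
    "pts: world TCP waypoints; prints yaw needed then slides (cm) in the tool frame after the yaw"
    p,M,o=state(); d=0
    if yaw is not None:
        d=(ang(M)-yaw+np.pi/2)%np.pi-np.pi/2
        M=M@R.from_rotvec([0,0,d]).as_matrix()
    print("at",np.round(p,4),"ang",round(ang(state()[1]),3),"yaw",round(d,3),"j7",round(o["joint_pos"][6],2),"t",round(o["clock"],2),"w",round(o["grip_width"],3),"tilt",np.round(M[:2,2],3))
    for q in pts: print("  ->",np.round(q,3),"slide",np.round(M.T@(np.array(q)-p)*100,2)); p=np.array(q)
E
python3 - <<'E'
from h import *
p=(.5454,-.2245,-.235); w=toW(p,np.array([(-.07,-.075,.2)]))[0]
go((.5,.25,.30),(w[0],w[1],.25),yaw=-.235)
E
```

```text
at [0.2502 0.5728 0.3039] ang 1.159 yaw 1.394 j7 -0.09 t 1.4 w 0.997 tilt [0. 0.]
  -> [0.5  0.25 0.3 ] slide [-25.57  31.81   0.39]
  -> [ 0.46  -0.281  0.25 ] slide [-52.59   8.46   4.99]
```

```bash
python3 -m jog '[{"grip":-1,"slide":[0,0,0],"yaw":0.14},{"grip":-1,"slide":[0,0,0],"yaw":0.14},{"grip":-1,"slide":[0,0,0],"yaw":0.14},{"grip":-1,"slide":[0,0,0],"yaw":0.14},{"grip":-1,"slide":[0,0,0],"yaw":0.14}]'
python3 -m jog '[{"grip":0.06,"slide":[0,0,0],"yaw":0.14},{"grip":0.06,"slide":[0,0,0],"yaw":0.14},{"grip":0.06,"slide":[0,0,0],"yaw":0.14},{"grip":0.06,"slide":[0,0,0],"yaw":0.14},{"grip":0.06,"slide":[0,0,0],"yaw":0.134}]'
python3 -m jog '[{"grip":0.06,"slide":[-3.2,4,0],"yaw":0},{"grip":0.06,"slide":[-3.2,4,0],"yaw":0},{"grip":0.06,"slide":[-3.2,4,0],"yaw":0},{"grip":0.06,"slide":[-3.2,4,0],"yaw":0},{"grip":0.06,"slide":[-3.2,4,0],"yaw":0},{"grip":0.06,"slide":[-3.2,4,0],"yaw":0},{"grip":0.06,"slide":[-3.2,4,0],"yaw":0},{"grip":0.06,"slide":[-3.2,4,0],"yaw":0}]'
python3 -m jog '[{"grip":0.06,"slide":[-3.5,0.5,0.3],"yaw":0},{"grip":0.06,"slide":[-3.5,0.5,0.3],"yaw":0},{"grip":0.06,"slide":[-3.5,0.5,0.3],"yaw":0},{"grip":0.06,"slide":[-3.5,0.5,0.3],"yaw":0},{"grip":0.06,"slide":[-3.5,0.5,0.3],"yaw":0},{"grip":0.06,"slide":[-3.5,0.5,0.3],"yaw":0},{"grip":0.06,"slide":[-3.5,0.5,0.3],"yaw":0},{"grip":0.06,"slide":[-3.5,0.5,0.3],"yaw":0}]'
python3 -m jog '[{"grip":0.06,"slide":[-3.5,0.6,0.3],"yaw":0},{"grip":0.06,"slide":[-3.5,0.6,0.3],"yaw":0},{"grip":0.06,"slide":[-3.5,0.6,0.3],"yaw":0},{"grip":0.06,"slide":[-3.5,0.6,0.3],"yaw":0},{"grip":0.06,"slide":[-3.5,0.6,0.3],"yaw":0},{"grip":0.06,"slide":[-3.5,0.6,0.3],"yaw":0},{"grip":0.06,"slide":[-3.5,0.6,0.3],"yaw":0},{"grip":0.06,"slide":[0,0,0],"yaw":0}]'
python3 - <<'E'
from h import *
cal=manip.calibration("wrist"); im=shot("wrist"); p0=(.5454,-.2245,-.235)
p,s=fit([("wrist",im,cal)],p0); print(np.round(p,4),s)
w=toW(p,np.array([(-.07,-.075,.158)]))[0]
for n in("latch_grip","lid_grip"):
    for d in manip.masks_of(n,"wrist"): print(n,round(d["conf"],2),np.round(d["centre"]),d["region"].sum(),np.round(at("wrist",d["centre"],.105 if n[1]=="a" else .119,cal),3))
go((w[0],w[1],.25),w,yaw=-.235)
e=projN("wrist",toW(p,np.array([(-.07,-.075,.105),(-.058,.06,.119)])),cal)
cv2.imwrite("pics/w1.png",cv2.resize(overlay("wrist",im,cal,p,True,"",e),None,fx=1.5,fy=1.5))
E
```

```text
clock: 1.9
position: [0.2501, 0.5728, 0.3039]
ee_rot: [0.53, 0.848, 0.0, -0.0]
ft_force: [0.6, -0.1, -0.7]
grip_width: 1.001
grasp_force: 0.0
clock: 2.4
position: [0.2501, 0.5728, 0.304]
ee_rot: [0.787, 0.617, 0.0, -0.0]
ft_force: [0.2, 0.0, -1.0]
grip_width: 0.465
grasp_force: 0.0
clock: 3.2
position: [0.4966, 0.2553, 0.3043]
ee_rot: [0.785, 0.619, 0.0, -0.0]
ft_force: [1.0, 1.0, -0.0]
grip_width: 0.467
grasp_force: 0.0
clock: 4.0
position: [0.4691, -0.026, 0.28]
ee_rot: [0.785, 0.619, 0.0, -0.0]
ft_force: [0.9, 0.0, 1.5]
grip_width: 0.468
grasp_force: 0.0
clock: 4.8
position: [0.4516, -0.2772, 0.2589]
ee_rot: [0.787, 0.617, -0.001, 0.001]
ft_force: [-0.6, 0.2, 0.3]
grip_width: 0.473
grasp_force: 0.0
[ 0.4611 -0.3883 -0.6158] 0.6193556785583496
latch_grip 0.79 [273. 203.] 1751 [ 0.459 -0.282  0.105]
lid_grip 0.7 [316. 100.] 12444 [ 0.508 -0.211  0.119]
at [ 0.4534 -0.2721  0.2588] ang -0.235 yaw 0.0 j7 0.36 t 4.95 w 0.474 tilt [-0.  0.]
  -> [ 0.361 -0.409  0.25 ] slide [-15.49  -5.83   0.87]
  -> [ 0.361 -0.409  0.158] slide [-0.   0.   9.2]
```

View pics/w1.png

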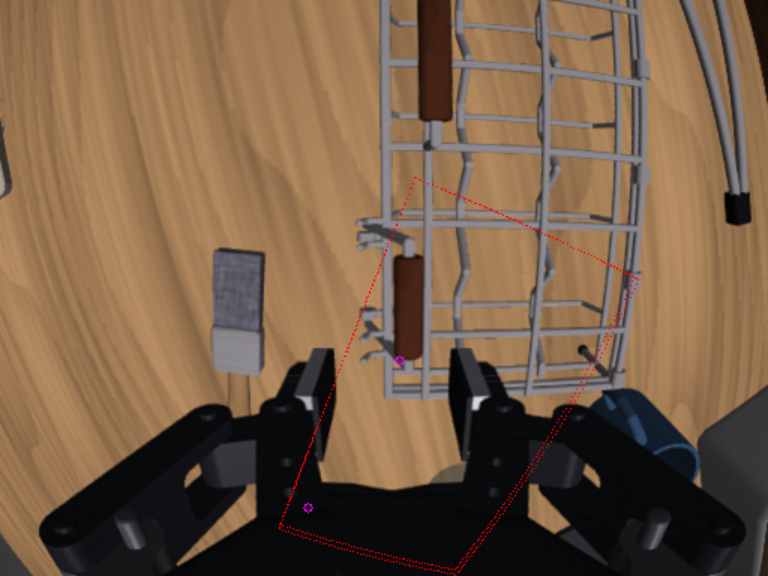

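The wrist picture shows the latch roller at (408,307) and the lid roller at (435,60). The detector's latch position matches my estimate, while the wrist fit latched onto the dark gripper, so I ignore it.

```bash
python3 -m jog '[{"grip":0.06,"slide":[-0.76,0.86,0],"yaw":0},{"grip":0.06,"slide":[0,0,2.5],"yaw":0},{"grip":0.06,"slide":[0,0,2.5],"yaw":0},{"grip":0.06,"slide":[0,0,2.5],"yaw":0},{"grip":0.06,"slide":[0,0,2.5],"yaw":0},{"grip":0.06,"slide":[0,0,0],"yaw":0}]'
python3 -m jog '[{"grip":0.06,"slide":[0,-1.2,0],"yaw":0},{"grip":0.06,"slide":[0,-1.2,0],"yaw":0},{"grip":0.06,"slide":[0,-1.2,0],"yaw":0},{"grip":0.06,"slide":[0,-1.2,0],"yaw":0},{"grip":0.06,"slide":[0,-1.2,0],"yaw":0},{"grip":0.06,"slide":[0,-1.2,0],"yaw":0},{"grip":0.06,"slide":[0,-1.2,0],"yaw":0},{"grip":0.06,"slide":[0,0,0],"yaw":0}]'
python3 -m jog '[{"grip":0.06,"slide":[0,0,-2.5],"yaw":0},{"grip":0.06,"slide":[0,0,-3],"yaw":0},{"grip":0.06,"slide":[0,0,-3],"yaw":0},{"grip":0.06,"slide":[0,0,-3],"yaw":0},{"grip":0.06,"slide":[0,0,0],"yaw":0}]'
python3 - <<'E'
from h import *
import h
_w=wiremap
def wm(im):
    s=_w(im); v=cv2.cvtColor(im,cv2.COLOR_BGR2HSV)[...,2]; return s*(v>70)
h.wiremap=wm
c={k:manip.calibration(k) for k in("top","scene","wrist")}
ims={k:shot(k) for k in c}
for n,z in(("latch_grip",.09),("lid_grip",.119)):
  for k in c:
    for d in manip.masks_of(n,k)[:2]: print(n,k,round(d["conf"],2),np.round(d["centre"]),np.round(at(k,d["centre"],z,c[k]),3))
p,s=fit([(k,ims[k],c[k]) for k in("top","scene")],(.5454,-.2245,-.235)); print(np.round(p,4),s)
print("expect open latch",toW(p,np.array([(-.147,-.075,.09)])))
w=toW(p,np.array([(-.058,.06,.0)]))[0]
go((w[0],w[1],.25),(w[0],w[1],.173),yaw=p[2])
cv2.imwrite("pics/w2.png",ims["wrist"])
E
```

```text
clock: 5.55
position: [0.4591, -0.2796, 0.1563]
ee_rot: [0.784, 0.62, -0.001, -0.002]
ft_force: [-0.2, 0.5, 0.3]
grip_width: 0.473
grasp_force: 0.0
clock: 6.35
position: [0.3766, -0.2621, 0.1593]
ee_rot: [0.785, 0.619, 0.001, -0.0]
ft_force: [-0.7, 0.5, -0.5]
grip_width: 0.468
grasp_force: 0.0
clock: 6.85
position: [0.3796, -0.2634, 0.2777]
ee_rot: [0.785, 0.619, 0.003, 0.002]
ft_force: [0.7, 0.0, -0.1]
grip_width: 0.47
grasp_force: 0.0
latch_grip top 0.35 [224. 228.] [0.415 0.147 0.09 ]
latch_grip scene 0.54 [168. 213.] [ 0.368 -0.263  0.09 ]
latch_grip wrist 0.88 [270. 188.] [ 0.389 -0.265  0.09 ]
lid_grip top 0.98 [314. 204.] [ 0.507 -0.176  0.119]
lid_grip top 0.22 [390. 180.] [ 0.599 -0.45   0.119]
lid_grip scene 0.97 [210. 219.] [ 0.523 -0.204  0.119]
lid_grip scene 0.69 [171. 218.] [ 0.42  -0.284  0.119]
lid_grip wrist 0.87 [383. 104.] [ 0.494 -0.21   0.119]
[ 0.5453 -0.2248 -0.2326] 1.6817575693130493
expect open latch [[ 0.38497218 -0.2638982   0.09      ]]
at [ 0.3779 -0.2624  0.2733] ang -0.235 yaw -0.003 j7 0.23 t 7.3 w 0.465 tilt [-0.001  0.   ]
  -> [ 0.503 -0.153  0.25 ] slide [13.51  9.62  2.32]
  -> [ 0.503 -0.153  0.173] slide [0.   0.01 7.7 ]
```

View pics/w2.png

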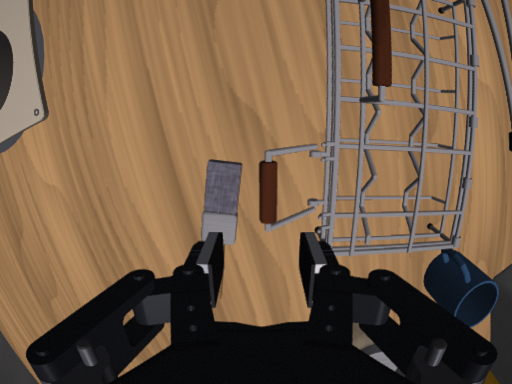

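The latch now lies forward, with its roller at (268,192). Next is the lid handle.

```bash
python3 -m jog '[{"grip":0.06,"slide":[3.4,2.4,0],"yaw":0},{"grip":0.06,"slide":[3.4,2.4,0],"yaw":0},{"grip":0.06,"slide":[3.4,2.4,0],"yaw":0},{"grip":0.06,"slide":[3.3,2.4,0],"yaw":0},{"grip":0.06,"slide":[0,0,0],"yaw":0},{"grip":0.06,"slide":[0,0,2.3],"yaw":0},{"grip":0.06,"slide":[0,0,0],"yaw":0}]'
python3 - <<'E'
from h import *
c=manip.calibration("wrist"); im=shot("wrist")
for d in manip.masks_of("lid_grip","wrist")[:3]:
    hsv=cv2.cvtColor(im,cv2.COLOR_BGR2HSV); r=d["region"]
    q=cv2.cvtColor(im,cv2.COLOR_BGR2HSV); m=r&(q[...,2]<110)&(q[...,1]>120)
    ys,xs=np.nonzero(m); print(round(d["conf"],2),m.sum(),np.round(d["centre"]), xs.size and np.round(at("wrist",((xs.min()+xs.max())/2,(ys.min()+ys.max())/2),.119,c),3),xs.size and (xs.min(),xs.max(),ys.min(),ys.max()))
p=(.5453,-.2248,-.2335); w=toW(p,np.array([(-.058,.06,.0)]))[0]; print(proj("wrist",(w[0],w[1],.119),c))
go((w[0],w[1],.173),yaw=p[2])
E
```

```text
clock: 8.0
position: [0.5018, -0.1532, 0.2484]
ee_rot: [0.785, 0.619, -0.002, -0.001]
ft_force: [-0.9, -0.0, -0.2]
grip_width: 0.467
grasp_force: 0.0
0.93 2286 [273. 186.] [ 0.502 -0.153  0.119] (np.int64(251), np.int64(274), np.int64(156), np.int64(264))
[263.58301635 209.48864939]
at [ 0.5025 -0.1538  0.2508] ang -0.236 yaw -0.002 j7 0.09 t 8.1 w 0.471 tilt [-0.001 -0.   ]
  -> [ 0.503 -0.153  0.173] slide [0.09 0.01 7.78]
```

```bash
python3 -m jog '[{"grip":0.06,"slide":[0,0,2.6],"yaw":0},{"grip":0.06,"slide":[0,0,2.6],"yaw":0},{"grip":0.06,"slide":[0,0,2.6],"yaw":0},{"grip":0.06,"slide":[0,0,0],"yaw":0},{"grip":1,"slide":[0,0,0],"yaw":0},{"grip":1,"slide":[0,0,0],"yaw":0},{"grip":1,"slide":[0,0,0],"yaw":0},{"grip":1,"slide":[0,0,0],"yaw":0}]' 25
python3 - <<'E'
import numpy as np
t=np.linspace(0,1.66,15); y=140-(140*np.cos(t)-50*np.sin(t)); u=140*np.sin(t)+50*np.cos(t)
print(np.round(np.c_[np.diff(y),-np.diff(u)]/10,2).tolist())
E
```

```text
clock: 8.9
position: [0.504, -0.1536, 0.1744]
ee_rot: [0.785, 0.619, 0.001, 0.001]
ft_force: [-0.0, 1.2, 7.6]
grip_width: 0.176
grasp_force: 25.4
[[0.69, -1.62], [0.88, -1.53], [1.05, -1.41], [1.21, -1.28], [1.35, -1.13], [1.48, -0.96], [1.58, -0.78], [1.66, -0.58], [1.72, -0.38], [1.75, -0.18], [1.76, 0.03], [1.75, 0.24], [1.7, 0.44], [1.64, 0.64]]
```

```bash
python3 -m jog '[{"grip":1,"slide":[0,0.69,-1.62],"yaw":0},{"grip":1,"slide":[0,0.88,-1.53],"yaw":0},{"grip":1,"slide":[0,1.05,-1.41],"yaw":0},{"grip":1,"slide":[0,1.21,-1.28],"yaw":0},{"grip":1,"slide":[0,1.35,-1.13],"yaw":0},{"grip":1,"slide":[0,1.48,-0.96],"yaw":0},{"grip":1,"slide":[0,1.58,-0.78],"yaw":0}]'
python3 -m jog '[{"grip":1,"slide":[0,1.66,-0.58],"yaw":0},{"grip":1,"slide":[0,1.72,-0.38],"yaw":0},{"grip":1,"slide":[0,1.75,-0.18],"yaw":0},{"grip":1,"slide":[0,1.76,0.03],"yaw":0},{"grip":1,"slide":[0,1.75,0.24],"yaw":0},{"grip":1,"slide":[0,1.7,0.44],"yaw":0},{"grip":1,"slide":[0,1.64,0.64],"yaw":0},{"grip":1,"slide":[0,0,0],"yaw":0}]'
python3 - <<'E'
from h import *
shot("scene","s3"); p=(.5453,-.2248,-.2335); go(np.append(toW(p,np.array([(.147,.06,0)]))[0,:2],.257))
cv2.imwrite("pics/s3c.png",cv2.resize(cv2.imread("pics/s3.png")[100:330,90:390],None,fx=2,fy=2))
E
```

```text
clock: 9.6
position: [0.583, -0.1725, 0.2615]
ee_rot: [0.785, 0.619, 0.0, -0.001]
ft_force: [-3.9, 0.5, 3.4]
grip_width: 0.172
grasp_force: 25.2
clock: 10.4
position: [0.701, -0.2015, 0.2578]
ee_rot: [0.785, 0.619, -0.0, 0.001]
ft_force: [0.9, -1.8, 1.8]
grip_width: 0.174
grasp_force: 27.5
at [ 0.7003 -0.2013  0.2581] ang -0.235 yaw 0 j7 0.22 t 10.45 w 0.18 tilt [ 0.001 -0.001]
  -> [ 0.702 -0.2    0.257] slide [0.13 0.16 0.12]
```

View pics/s3c.png

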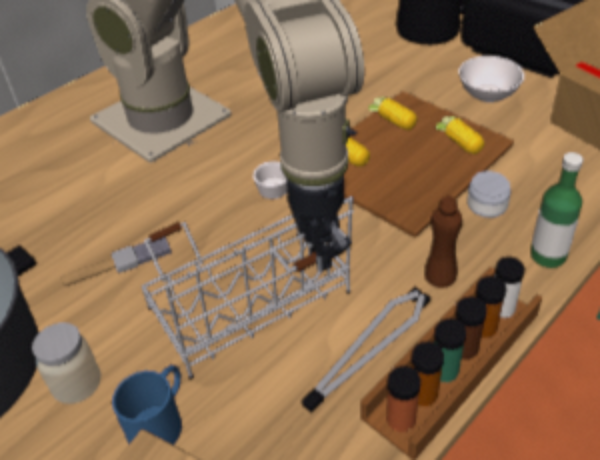

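The lid stands open. I release it slightly, rise and turn for the cobs.

```bash
python3 -m jog '[{"grip":0.25,"slide":[0,0,0],"yaw":0},{"grip":0.25,"slide":[0,0,0],"yaw":0},{"grip":0.25,"slide":[0,0,-3],"yaw":0},{"grip":0.25,"slide":[0,0,-4],"yaw":0},{"grip":0.25,"slide":[0,0,-4],"yaw":0},{"grip":0.25,"slide":[0,0,0],"yaw":-0.14}]'
python3 -m jog '[{"grip":-1,"slide":[0,0,0],"yaw":-0.14},{"grip":-1,"slide":[0,0,0],"yaw":-0.14},{"grip":-1,"slide":[0,0,0],"yaw":-0.14},{"grip":-1,"slide":[0,0,0],"yaw":-0.14},{"grip":-1,"slide":[0,0,0],"yaw":-0.14},{"grip":-1,"slide":[0,0,0],"yaw":-0.14}]'
python3 -m jog '[{"grip":-1,"slide":[0,0,0],"yaw":-0.14},{"grip":-1,"slide":[0,0,0],"yaw":-0.14},{"grip":-1,"slide":[0,0,0],"yaw":-0.14},{"grip":-1,"slide":[0,0,0],"yaw":-0.14},{"grip":-1,"slide":[0,0,0],"yaw":-0.14},{"grip":-1,"slide":[0,0,0],"yaw":-0.125},{"grip":-1,"slide":[0,0,0],"yaw":0}]'
python3 - <<'E'
from h import *
go((.43,.17,.25),(.43,.17,.2))
c={k:manip.calibration(k) for k in("top","scene")}
ims={k:shot(k) for k in c}
p,s=fit([(k,ims[k],c[k]) for k in c],(.5454,-.2245,-.235),False); print(np.round(p,4),s)
E
```

```text
clock: 11.05
position: [0.7, -0.201, 0.3748]
ee_rot: [0.74, 0.673, 0.002, 0.004]
ft_force: [0.5, -0.7, -0.3]
grip_width: 0.369
grasp_force: 0.0
clock: 11.65
position: [0.6992, -0.2002, 0.3681]
ee_rot: [0.398, 0.917, 0.0, -0.0]
ft_force: [0.7, -0.1, -0.2]
grip_width: 1.002
grasp_force: 0.0
clock: 12.35
position: [0.6992, -0.2003, 0.3682]
ee_rot: [-0.001, 1.0, 0.0, -0.0]
ft_force: [0.1, 0.6, -0.6]
grip_width: 0.995
grasp_force: 0.0
at [ 0.6992 -0.2003  0.3682] ang 1.572 yaw 0 j7 1.9 t 12.35 w 0.995 tilt [-0.     0.001]
  -> [0.43 0.17 0.25] slide [26.87 37.06 11.84]
  -> [0.43 0.17 0.2 ] slide [-0. -0.  5.]
[ 0.5502 -0.2248 -0.2432] 1.5146183967590332
```

```bash
python3 -m jog '[{"grip":-1,"slide":[3,4.1,0],"yaw":0},{"grip":-1,"slide":[3,4.1,0],"yaw":0},{"grip":-1,"slide":[3,4.1,0],"yaw":0},{"grip":-1,"slide":[3,4.1,0.5],"yaw":0},{"grip":-1,"slide":[3,4.1,1],"yaw":0},{"grip":-1,"slide":[3,4.1,1.5],"yaw":0},{"grip":-1,"slide":[3,4.1,1.5],"yaw":0},{"grip":-1,"slide":[3,4.1,1.5],"yaw":0}]'
python3 -m jog '[{"grip":-1,"slide":[2.9,4.1,2],"yaw":0},{"grip":-1,"slide":[0,0,1],"yaw":0},{"grip":-1,"slide":[0,0,0],"yaw":0}]'
cat >> h.py <<'E'
def kern(im,box=None):
    q=cv2.cvtColor(im,cv2.COLOR_BGR2HSV); m=((q[...,0]>=19)&(q[...,0]<=32)&(q[...,1]>170)&(q[...,2]>120)).astype(np.uint8)
    return cv2.morphologyEx(m,cv2.MORPH_OPEN,np.ones((3,3)))
def cobs(cam,im,cal,zc,minA=300):
    "kernel blobs -> world centre, axis angle (+x away from husk undetermined), length, width"
    n,l,st,ce=cv2.connectedComponentsWithStats(kern(im)); out=[]
    for i in range(1,n):
        if st[i,4]<minA: continue
        ys,xs=np.nonzero(l==i); W=np.array([at(cam,(x,y),zc,cal)[:2] for x,y in zip(xs[::3],ys[::3])])
        (cx,cy),(a,b),t=cv2.minAreaRect((W*1000).astype(np.float32)); t=np.radians(t)
        if a<b: a,b,t=b,a,t+np.pi/2
        out.append((np.round([cx,cy],1),round((t+np.pi/2)%np.pi-np.pi/2,3),round(a),round(b),st[i,4],np.round(ce[i])))
    return out
E
python3 - <<'E'
from h import *
c=manip.calibration("wrist"); im=shot("wrist","w4"); go()
for o in cobs("wrist",im,c,.045): print(*o)
for d in manip.masks_of("cob1","wrist"): print(round(d["conf"],2),np.round(d["centre"]),d["region"].sum(),np.round(at("wrist",d["centre"],.04,c),3))
E
```

```text
clock: 13.25
position: [0.4663, 0.1177, 0.3106]
ee_rot: [0.002, 1.0, 0.0, 0.0]
ft_force: [0.6, 0.7, 0.0]
grip_width: 1.001
grasp_force: 0.0
clock: 13.55
position: [0.4401, 0.1548, 0.2814]
ee_rot: [0.001, 1.0, -0.0, -0.001]
ft_force: [0.2, -0.6, 1.2]
grip_width: 1.002
grasp_force: 0.0
at [0.4411 0.1539 0.2823] ang 1.568 yaw 0 j7 1.13 t 13.6 w 1.0 tilt [-0.001 -0.   ]
[439.7 155.4] -0.103 88 40 2510 [263. 176.]
[437.7 317.7] -0.089 89 45 2306 [404. 175.]
[567.  359.2] 0.895 51 26 379 [415. 274.]
0.96 [404. 161.] 3695 [0.419 0.319 0.04 ]
0.74 [265. 155.] 4613 [0.415 0.158 0.04 ]
0.57 [417. 258.] 1269 [0.547 0.359 0.04 ]
```

View pics/w4.png

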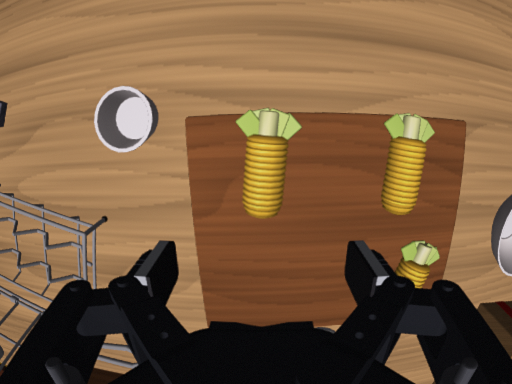

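The wrist view shows cob A under the gripper at (263,176), with its husk towards the robot, and cob B at (404,175). I grasp A.

```bash
python3 -m jog '[{"grip":-1,"slide":[0.13,0.15,0],"yaw":0.1},{"grip":-1,"slide":[0,0,4],"yaw":0},{"grip":-1,"slide":[0,0,4],"yaw":0},{"grip":-1,"slide":[0,0,4],"yaw":0},{"grip":-1,"slide":[0,0,3.5],"yaw":0},{"grip":-1,"slide":[0,0,2.2],"yaw":0},{"grip":-1,"slide":[0,0,1],"yaw":0},{"grip":-1,"slide":[0,0,0],"yaw":0}]'
python3 -m jog '[{"grip":1,"slide":[0,0,0],"yaw":0},{"grip":1,"slide":[0,0,0],"yaw":0},{"grip":1,"slide":[0,0,0],"yaw":0},{"grip":1,"slide":[0,0,0],"yaw":0},{"grip":1,"slide":[0,0,0],"yaw":0}]' 40
python3 -m jog '[{"grip":1,"slide":[0,0,-2],"yaw":0},{"grip":1,"slide":[0,0,-4],"yaw":0},{"grip":1,"slide":[0,0,-4],"yaw":0},{"grip":1,"slide":[0,0,-4],"yaw":0},{"grip":1,"slide":[0,0,-3],"yaw":0},{"grip":1,"slide":[0,0,0],"yaw":0}]'
python3 - <<'E'
from h import *
c={k:manip.calibration(k) for k in("top","scene","wrist")}
ims={k:shot(k) for k in c}
p,s=fit([(k,ims[k],c[k]) for k in("top","scene")],(.5454,-.2245,-.235),False); print(np.round(p,4),s)
p1,s=fit([(k,ims[k],c[k]) for k in("top",)],(.5454,-.2245,-.235),False); print(np.round(p1,4),s)
for o in cobs("wrist",ims["wrist"],c["wrist"],.2): print(*o)
cv2.imwrite("pics/m5.png",np.hstack([cv2.resize(ims["wrist"],None,fx=.85,fy=.85)[:300],cv2.resize(overlay("top",ims["top"],c["top"],p,False,"")[155:255,260:380],(360,300),interpolation=cv2.INTER_CUBIC)]))
w=toW(p,np.array([(0,.105,0)]))[0]; go((w[0],w[1],.25),yaw=p[2]+np.pi/2)
E
```

```text
clock: 14.45
position: [0.4402, 0.1551, 0.095]
ee_rot: [0.051, 0.999, -0.0, -0.0]
ft_force: [-0.1, 0.0, 0.3]
grip_width: 0.998
grasp_force: 0.0
clock: 14.95
position: [0.4406, 0.1563, 0.0966]
ee_rot: [0.05, 0.999, 0.001, 0.001]
ft_force: [-0.2, 0.1, 7.0]
grip_width: 0.5
grasp_force: 39.7
clock: 15.55
position: [0.4414, 0.1566, 0.2701]
ee_rot: [0.05, 0.999, 0.002, 0.003]
ft_force: [0.6, -0.8, -2.9]
grip_width: 0.501
grasp_force: 42.2
[ 0.5499 -0.2246 -0.2427] 1.359686017036438
[ 0.6077 -0.2385 -0.2453] 0.6210960745811462
[404.8 238.3] -0.097 43 22 2446 [409. 163.]
[448.5 154.4] -0.097 93 48 10498 [257. 247.]
[475.3 255. ] -0.271 27 22 764 [426. 273.]
at [0.4394 0.1557 0.2647] ang 1.47 yaw 0.142 j7 1.03 t 15.7 w 0.503 tilt [-0.001 -0.   ]
  -> [ 0.575 -0.123  0.25 ] slide [-19.86 -23.77   1.47]
```

View pics/m5.png

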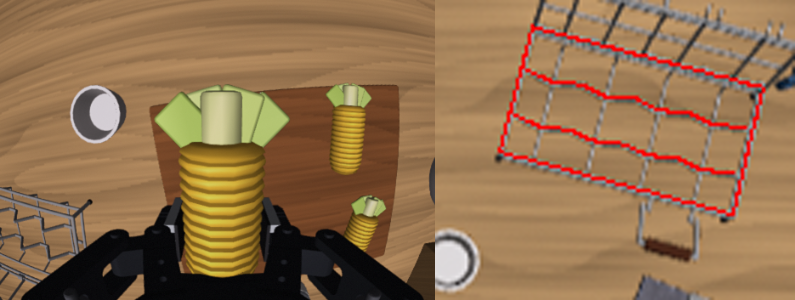

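```bash
python3 -m jog '[{"grip":1,"slide":[-3,-3.6,0],"yaw":0.142},{"grip":1,"slide":[-2.8,-3.4,0],"yaw":0},{"grip":1,"slide":[-2.8,-3.4,0],"yaw":0},{"grip":1,"slide":[-2.8,-3.4,0],"yaw":0},{"grip":1,"slide":[-2.8,-3.4,0],"yaw":0},{"grip":1,"slide":[-2.8,-3.4,0],"yaw":0},{"grip":1,"slide":[-2.8,-3.2,0],"yaw":0},{"grip":1,"slide":[0,0,0],"yaw":0}]'
cat >> h.py <<'E'
def wm2(im):
    q=cv2.cvtColor(im,cv2.COLOR_BGR2HSV).astype(float); g=q[...,2]
    thin=g-0
    return np.clip((110-q[...,1])/60,0,1)*(g>75)
def fitw(im,cal,p0,lid_shut=False,lev=(3,1.2)):
    P=model(lid_shut); s=wm2(im); s[260:]=0; p=np.array(p0,float); sc=np.array([.01,.01,.03])
    for g in lev:
        m=cv2.GaussianBlur(s,(0,0),g).astype(np.float32)
        def cost(d):
            uv=projN("wrist",toW(p+d*sc,P),cal).astype(np.float32)
            return -cv2.remap(m,uv[:,:1],uv[:,1:],cv2.INTER_LINEAR,borderValue=0).mean()+.004*(d@d)
        b=min((minimize(cost,np.array([i,j,k])*.5,method="Nelder-Mead") for i in(-1,0.1,1) for j in(-1,.1,1) for k in(-1,.1,1)),key=lambda r:r.fun)
        p=p+b.x*sc
    return p,-b.fun
E
python3 - <<'E'
from h import *
c={k:manip.calibration(k) for k in("top","scene","wrist")}
ims={k:shot(k) for k in c}
p0=(.5499,-.2246,-.2427)
p,s=fit([("scene",ims["scene"],c["scene"])],p0,False); print("scene",np.round(p,4),s)
p,s=fitw(ims["wrist"],c["wrist"],p0); print("wrist",np.round(p,4),s)
cv2.imwrite("pics/w6.png",cv2.resize(overlay("wrist",ims["wrist"],c["wrist"],p0,False,""),None,fx=1.5,fy=1.5))
w=toW(p0,np.array([(0,.105,0)]))[0]; go((w[0],w[1],.25),yaw=p0[2]+np.pi/2)
E
```

```text
clock: 16.5
position: [0.5805, -0.1257, 0.2632]
ee_rot: [0.125, 0.992, -0.002, -0.001]
ft_force: [-0.8, 0.1, -2.0]
grip_width: 0.499
grasp_force: 42.1
scene [ 0.5513 -0.2263 -0.2435] 0.7272192239761353
wrist [ 0.5476 -0.2316 -0.2468] 0.5835573000831918
at [ 0.58   -0.1189  0.2637] ang 1.328 yaw -0.0 j7 1.54 t 16.65 w 0.496 tilt [-0.003  0.   ]
  -> [ 0.575 -0.123  0.25 ] slide [ 0.38 -0.49  1.37]
```

View pics/w6.png

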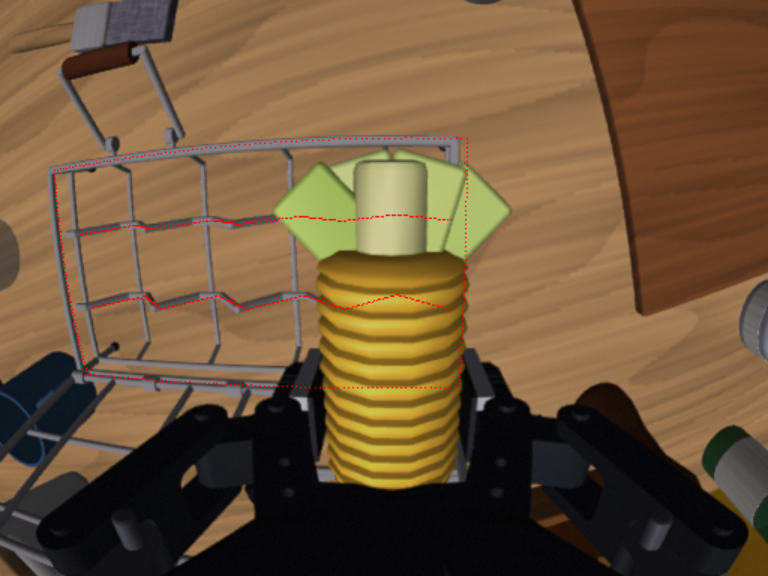

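The cob is held well and the basket overlay is off by only a few px. The arm was still settling in that picture, so I move to the groove, rest and refit.

```bash
sed -i 's/^X,Y=.*/X,Y=.0795,.1455/' h.py
python3 -m jog '[{"grip":1,"slide":[0.4,-0.5,1],"yaw":0},{"grip":1,"slide":[0,0,0],"yaw":0},{"grip":1,"slide":[0,0,0],"yaw":0},{"grip":1,"slide":[0,0,0],"yaw":0}]'
python3 - <<'E'
from h import *
p0=(.549,-.2255,-.243)
c=manip.calibration("wrist"); im=shot("wrist"); c2=manip.calibration("wrist")
print(np.abs(np.array(c["camera_from_world"])-c2["camera_from_world"]).max())
for cc in(c,c2):
  p,s=fitw(im,cc,p0); print("wrist",np.round(p,4),s)
k=manip.calibration("scene"); q,s=fit([("scene",shot("scene"),k)],p0,False); print("scene",np.round(q,4))
cv2.imwrite("pics/w7.png",cv2.resize(overlay("wrist",im,c,p,False,""),None,fx=1.5,fy=1.5))
w=toW(p,np.array([(0,.105,0)]))[0]; go((w[0],w[1],.25),yaw=p[2]+np.pi/2)
for o in cobs("wrist",im,c,.19,3000): print(*o)
E
```

```text
clock: 17.05
position: [0.5755, -0.1227, 0.2556]
ee_rot: [0.121, 0.993, 0.0, 0.0]
ft_force: [0.2, 0.4, -0.9]
grip_width: 0.493
grasp_force: 42.1
0.0001849279190168085
wrist [ 0.5465 -0.2268 -0.2373] 0.5449081077387318
wrist [ 0.5467 -0.227  -0.2373] 0.5442353412847236
scene [ 0.5512 -0.2272 -0.2437]
at [ 0.5756 -0.123   0.2556] ang 1.328 yaw -0.005 j7 1.55 t 17.15 w 0.499 tilt [0.001 0.   ]
  -> [ 0.571 -0.125  0.25 ] slide [ 0.37 -0.3   0.56]
[ 579.8 -125.6] -0.238 89 47 9465 [258. 247.]
```

View pics/w7.png

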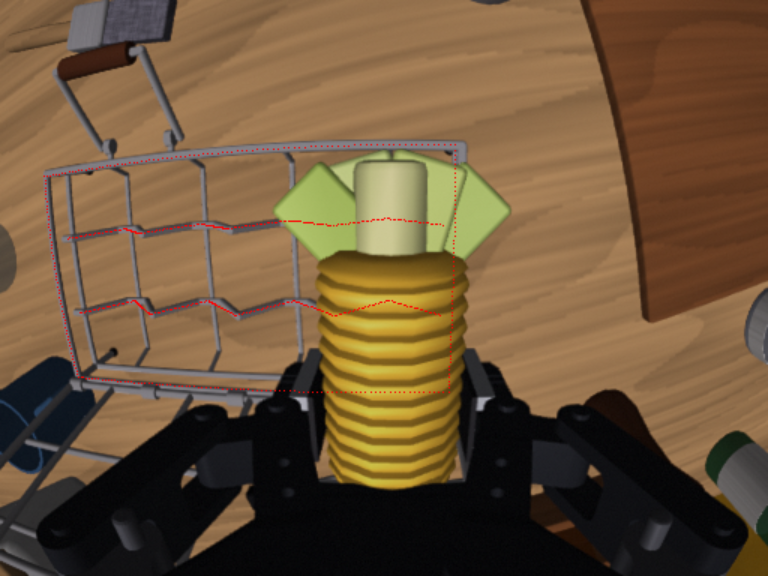

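```bash
sed -i 's/^X,Y=.*/X,Y=.081,.148/' h.py
python3 -m jog '[{"grip":1,"slide":[0.5,-0.1,0],"yaw":0},{"grip":1,"slide":[0,0,3],"yaw":0},{"grip":1,"slide":[0,0,3],"yaw":0},{"grip":1,"slide":[0,0,3],"yaw":0},{"grip":1,"slide":[0,0,2.5],"yaw":0},{"grip":1,"slide":[0,0,2],"yaw":0},{"grip":1,"slide":[0,0,1],"yaw":0},{"grip":1,"slide":[0,0,0],"yaw":0}]'
python3 -m jog '[{"grip":1,"slide":[0,0,0.5],"yaw":0},{"grip":1,"slide":[0,0,0.5],"yaw":0},{"grip":1,"slide":[0,0,0.3],"yaw":0},{"grip":1,"slide":[0,0,0],"yaw":0},{"grip":1,"slide":[0,0,0],"yaw":0}]'
```

```text
clock: 17.95
position: [0.5697, -0.1229, 0.1094]
ee_rot: [0.121, 0.993, -0.0, -0.001]
ft_force: [-0.5, 0.3, -1.0]
grip_width: 0.496
grasp_force: 42.1
clock: 18.45
position: [0.5705, -0.1231, 0.0976]
ee_rot: [0.121, 0.993, 0.0, 0.0]
ft_force: [-0.6, 0.7, -0.8]
grip_width: 0.5
grasp_force: 42.1
```

```bash
python3 -m jog '[{"grip":1,"slide":[0,0,0.2],"yaw":0},{"grip":1,"slide":[0,0,0],"yaw":0},{"grip":1,"slide":[0,0,0],"yaw":0}]'
python3 -m jog '[{"grip":1,"slide":[0,0,0.1],"yaw":0},{"grip":1,"slide":[0,0,0],"yaw":0},{"grip":1,"slide":[0,0,0],"yaw":0}]'
python3 -c "
from h import *
go(); shot('wrist','w8')"
```

```text
clock: 18.75
position: [0.5707, -0.1233, 0.0958]
ee_rot: [0.121, 0.993, -0.0, 0.0]
ft_force: [-0.1, -1.1, 4.0]
grip_width: 0.499
grasp_force: 42.7
clock: 19.05
position: [0.5709, -0.1233, 0.0953]
ee_rot: [0.121, 0.993, 0.0, 0.001]
ft_force: [-1.5, -1.1, 8.6]
grip_width: 0.501
grasp_force: 43.4
at [ 0.5709 -0.1233  0.0953] ang 1.328 yaw 0 j7 1.61 t 19.05 w 0.501 tilt [ 0.001 -0.   ]
```

View pics/w8.png

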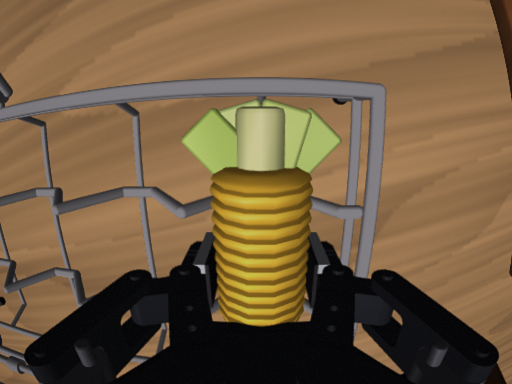

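Cob A is seated in groove 4: contact came at the expected height, and it sits inside the right rim at (375,180). I release it.

```bash
python3 -m jog '[{"grip":-0.15,"slide":[0,0,0],"yaw":0},{"grip":-0.15,"slide":[0,0,0],"yaw":0},{"grip":-0.15,"slide":[0,0,0],"yaw":0},{"grip":-0.15,"slide":[0,0,-1.5],"yaw":0},{"grip":-0.15,"slide":[0,0,-3],"yaw":0},{"grip":-0.15,"slide":[0,0,-4],"yaw":0},{"grip":-0.15,"slide":[0,0,-4],"yaw":0},{"grip":-0.15,"slide":[0,0,-4],"yaw":0}]'
python3 -m jog '[{"grip":-1,"slide":[0,0,0],"yaw":0},{"grip":-1,"slide":[0,0,0],"yaw":0},{"grip":-1,"slide":[0,0,0],"yaw":0}]'
cat >> h.py <<'E'
def check(p0,yg,extra=None):
    "rest look: wrist fit, cobs in basket frame, slide to groove yg"
    c=manip.calibration("wrist"); im=shot("wrist"); p,s=fitw(im,c,p0); print("fit",np.round(p,4),round(s,3))
    return p,im,c
def inb(p,xy):
    d=np.array(xy)[:2]-p[:2]; c,s=np.cos(p[2]),np.sin(p[2]); return np.array([c*d[0]+s*d[1],-s*d[0]+c*d[1]])
E
python3 - <<'E'
from h import *
p,im,c=check((.5475,-.2248,-.238),0)
for o in cobs("wrist",im,c,.05): print(*o,"basket",np.round(inb(p,o[0]/1000),4))
cv2.imwrite("pics/w9.png",overlay("wrist",im,c,p,False,""))
go((.4377,.3177,.28),yaw=1.48)
E
```

```text
clock: 19.9
position: [0.5701, -0.1232, 0.2621]
ee_rot: [0.121, 0.993, 0.0, 0.0]
ft_force: [0.0, 0.2, 0.1]
grip_width: 0.572
grasp_force: 0.0
clock: 20.2
position: [0.57, -0.1229, 0.2589]
ee_rot: [0.121, 0.993, 0.0, -0.001]
ft_force: [0.8, -0.3, -1.0]
grip_width: 1.002
grasp_force: 0.0
fit [ 0.548  -0.2306 -0.242 ] 0.651
[ 570.1 -130.6] -0.248 83 38 2504 [254. 183.] basket [-0.0025  0.1024]
at [ 0.5699 -0.1229  0.2585] ang 1.328 yaw -0.152 j7 1.55 t 20.25 w 0.999 tilt [-0.002  0.   ]
  -> [0.438 0.318 0.28 ] slide [17.16 42.68 -2.12]
```

View pics/w9.png

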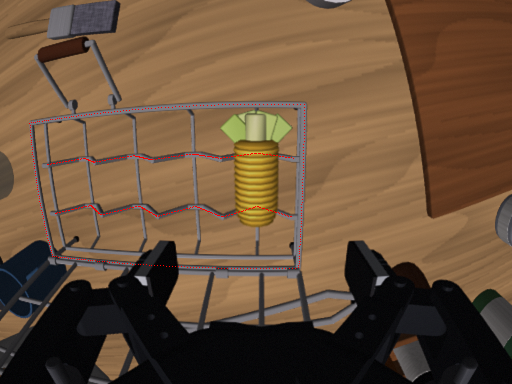

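Cob A lies settled in groove 4 at (256,185), and the overlay of all the wires matches. Next is cob B.

```bash
python3 -m jog '[{"grip":-1,"slide":[0,0,-1],"yaw":-0.1},{"grip":-1,"slide":[1.7,4.2,0],"yaw":-0.052},{"grip":-1,"slide":[1.7,4.2,0],"yaw":0},{"grip":-1,"slide":[1.7,4.2,0],"yaw":0},{"grip":-1,"slide":[1.7,4.3,0],"yaw":0},{"grip":-1,"slide":[1.7,4.3,0],"yaw":0},{"grip":-1,"slide":[1.7,4.3,0],"yaw":0},{"grip":-1,"slide":[1.7,4.3,0],"yaw":0}]'
python3 -m jog '[{"grip":-1,"slide":[1.7,4.3,0],"yaw":0},{"grip":-1,"slide":[1.7,4.3,0],"yaw":0},{"grip":-1,"slide":[1.7,4.3,0],"yaw":0},{"grip":-1,"slide":[0,0,0],"yaw":0},{"grip":-1,"slide":[0,0,0],"yaw":0},{"grip":-1,"slide":[0,0,0],"yaw":0}]'
python3 - <<'E'
from h import *
c=manip.calibration("wrist"); im=shot("wrist")
for o in cobs("wrist",im,c,.045): print(*o)
o=min(cobs("wrist",im,c,.045),key=lambda o:np.hypot(*(o[0]/1000-state()[0][:2])))
go((o[0][0]/1000,o[0][1]/1000,.095),yaw=o[1]+np.pi/2)
E
```

```text
clock: 21.05
position: [0.48, 0.1866, 0.2685]
ee_rot: [0.045, 0.999, -0.0, -0.001]
ft_force: [1.3, -0.5, -0.2]
grip_width: 0.995
grasp_force: 0.0
clock: 21.65
position: [0.4425, 0.317, 0.2686]
ee_rot: [0.046, 0.999, -0.001, -0.0]
ft_force: [0.6, -0.9, 0.5]
grip_width: 1.001
grasp_force: 0.0
[437.6 317.4] -0.084 88 41 2784 [262. 173.]
[592.9 348. ] -0.283 78 41 1514 [299. 297.]
at [0.4427 0.3168 0.2689] ang 1.478 yaw -0.009 j7 0.78 t 21.7 w 0.997 tilt [-0.    -0.001]
  -> [0.438 0.317 0.095] slide [ 0.5   0.04 17.39]
```

```bash
python3 -m jog '[{"grip":-1,"slide":[0.5,0.1,0],"yaw":0},{"grip":-1,"slide":[0,0,4],"yaw":0},{"grip":-1,"slide":[0,0,4],"yaw":0},{"grip":-1,"slide":[0,0,4],"yaw":0},{"grip":-1,"slide":[0,0,3],"yaw":0},{"grip":-1,"slide":[0,0,1.6],"yaw":0},{"grip":-1,"slide":[0,0,0.8],"yaw":0},{"grip":-1,"slide":[0,0,0],"yaw":0}]'
python3 -m jog '[{"grip":1,"slide":[0,0,0],"yaw":0},{"grip":1,"slide":[0,0,0],"yaw":0},{"grip":1,"slide":[0,0,0],"yaw":0},{"grip":1,"slide":[0,0,0],"yaw":0},{"grip":1,"slide":[0,0,0],"yaw":0}]' 40
python3 -m jog '[{"grip":1,"slide":[0,0,-2],"yaw":0},{"grip":1,"slide":[0,0,-4],"yaw":0},{"grip":1,"slide":[0,0,-4],"yaw":0},{"grip":1,"slide":[0,0,-4],"yaw":0},{"grip":1,"slide":[0,0,-3],"yaw":0},{"grip":1,"slide":[0,0,0],"yaw":0},{"grip":1,"slide":[0,0,0],"yaw":0}]'
python3 - <<'E'
from h import *
c={k:manip.calibration(k) for k in("top","scene")}
q,s=fit([(k,shot(k),c[k]) for k in c],(.548,-.2253,-.24),False); print(np.round(q,4),s)
for o in cobs("top",shot("top"),c["top"],.045,40): print(*o)
p=(.548,-.2253,-.24); w=toW(p,np.array([(0,-.035,0)]))[0]; go((w[0],w[1],.27),yaw=p[2]+np.pi/2)
E
```

```text
clock: 22.5
position: [0.437, 0.3191, 0.0948]
ee_rot: [0.046, 0.999, -0.0, -0.0]
ft_force: [-0.1, 0.1, 0.3]
grip_width: 0.998
grasp_force: 0.0
clock: 23.0
position: [0.4377, 0.32, 0.0965]
ee_rot: [0.045, 0.999, 0.001, 0.001]
ft_force: [-0.3, -1.3, 6.1]
grip_width: 0.497
grasp_force: 40.0
clock: 23.7
position: [0.4372, 0.3197, 0.2657]
ee_rot: [0.045, 0.999, 0.0, 0.0]
ft_force: [0.4, 0.1, -3.3]
grip_width: 0.5
grasp_force: 41.8
[ 0.5503 -0.2298 -0.2409] 1.265226125717163
[597.5 348.3] -0.225 79 40 172 [174. 180.]
[ 577.1 -120.7] -0.326 77 16 76 [297. 188.]
at [0.4367 0.3193 0.2639] ang 1.48 yaw 0.149 j7 0.77 t 23.85 w 0.5 tilt [-0.002 -0.002]
  -> [ 0.54  -0.259  0.27 ] slide [-23.76 -53.75  -0.54]
```

```bash
python3 -m jog '[{"grip":1,"slide":[0,0,-0.6],"yaw":0.1},{"grip":1,"slide":[-1.2,-3,0],"yaw":0.049},{"grip":1,"slide":[-1.7,-3.8,0],"yaw":0},{"grip":1,"slide":[-1.7,-3.8,0],"yaw":0},{"grip":1,"slide":[-1.7,-3.8,0],"yaw":0},{"grip":1,"slide":[-1.7,-3.8,0],"yaw":0},{"grip":1,"slide":[-1.7,-3.8,0],"yaw":0},{"grip":1,"slide":[-1.7,-3.8,0],"yaw":0}]'
python3 -m jog '[{"grip":1,"slide":[-1.7,-3.8,0],"yaw":0},{"grip":1,"slide":[-1.7,-3.8,0],"yaw":0},{"grip":1,"slide":[-1.7,-3.8,0],"yaw":0},{"grip":1,"slide":[-1.7,-3.8,0],"yaw":0},{"grip":1,"slide":[-1.7,-3.8,0],"yaw":0},{"grip":1,"slide":[-1.7,-3.8,0],"yaw":0},{"grip":1,"slide":[-1.7,-3.8,0],"yaw":0},{"grip":1,"slide":[0,0,0],"yaw":0}]'
python3 -m jog '[{"grip":1,"slide":[0,0,0],"yaw":0},{"grip":1,"slide":[0,0,0],"yaw":0},{"grip":1,"slide":[0,0,0],"yaw":0}]'
python3 - <<'E'
from h import *
p,im,c=check((.548,-.2253,-.24),0)
for o in cobs("wrist",im,c,.05,800): print(*o,"basket",np.round(inb(p,o[0]/1000),4))
for o in cobs("wrist",im,c,.21,5000): print("held",*o)
cv2.imwrite("pics/w10.png",overlay("wrist",im,c,p,False,""))
p=(.548,-.2253,-.24); w=toW(p,np.array([(0,-.035,0)]))[0]; go((w[0],w[1],.27),yaw=p[2]+np.pi/2)
E
```

```text
clock: 24.65
position: [0.4878, 0.0405, 0.2703]
ee_rot: [0.12, 0.993, -0.0, -0.001]
ft_force: [0.6, 0.8, -1.4]
grip_width: 0.499
grasp_force: 41.8
clock: 25.45
position: [0.5391, -0.2506, 0.2699]
ee_rot: [0.123, 0.992, -0.002, -0.001]
ft_force: [-0.4, -0.4, -0.9]
grip_width: 0.501
grasp_force: 41.8
clock: 25.75
position: [0.5408, -0.243, 0.271]
ee_rot: [0.119, 0.993, 0.0, -0.0]
ft_force: [0.5, 0.0, -1.8]
grip_width: 0.498
grasp_force: 41.8
fit [ 0.5474 -0.2314 -0.2427] 0.504
[ 569.2 -131.6] -0.256 83 42 2350 [370. 180.] basket [-0.0028  0.1021]
[ 629.6 -268.6] -0.252 185 99 9239 [258. 248.] basket [ 0.0887 -0.0164]
held [ 543.4 -245.9] -0.252 84 45 9239 [258. 248.]
at [ 0.5409 -0.2431  0.2712] ang 1.333 yaw 0.002 j7 1.8 t 25.8 w 0.496 tilt [-0.     0.001]
  -> [ 0.54  -0.259  0.27 ] slide [-0.27 -1.6   0.12]
```

View pics/w10.png

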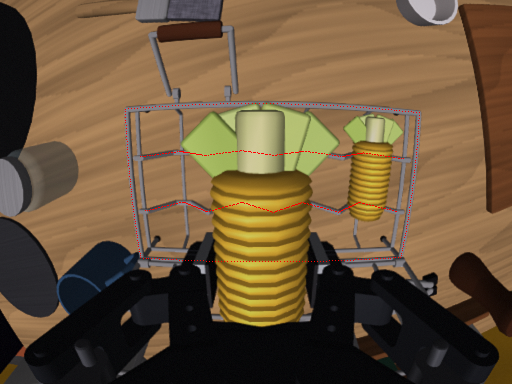

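```bash
python3 -m jog '[{"grip":1,"slide":[0,-1.6,0],"yaw":0},{"grip":1,"slide":[0,0,3],"yaw":0},{"grip":1,"slide":[0,0,3],"yaw":0},{"grip":1,"slide":[0,0,3],"yaw":0},{"grip":1,"slide":[0,0,3],"yaw":0},{"grip":1,"slide":[0,0,2.5],"yaw":0},{"grip":1,"slide":[0,0,1.5],"yaw":0},{"grip":1,"slide":[0,0,0],"yaw":0}]'
python3 -m jog '[{"grip":1,"slide":[0,0,0.5],"yaw":0},{"grip":1,"slide":[0,0,0.5],"yaw":0},{"grip":1,"slide":[0,0,0.2],"yaw":0},{"grip":1,"slide":[0,0,0],"yaw":0},{"grip":1,"slide":[0,0,0],"yaw":0}]'
```

```text
clock: 26.6
position: [0.5361, -0.2589, 0.1096]
ee_rot: [0.119, 0.993, 0.0, -0.002]
ft_force: [-0.3, 0.3, -1.4]
grip_width: 0.501
grasp_force: 41.8
clock: 27.1
position: [0.5371, -0.2607, 0.1]
ee_rot: [0.12, 0.993, -0.0, 0.001]
ft_force: [-0.1, -4.4, 1.1]
grip_width: 0.498
grasp_force: 42.0
```

Contact on the +y slope is pushing the cob towards -y. I shift a little that way and seat it.

```bash
python3 -m jog '[{"grip":1,"slide":[0,-0.3,0],"yaw":0},{"grip":1,"slide":[0,0,0.2],"yaw":0},{"grip":1,"slide":[0,0,0],"yaw":0},{"grip":1,"slide":[0,0,0],"yaw":0}]'
python3 -m jog '[{"grip":1,"slide":[0,0,0.2],"yaw":0},{"grip":1,"slide":[0,0,0],"yaw":0},{"grip":1,"slide":[0,0,0],"yaw":0}]'
```

```text
clock: 27.5
position: [0.536, -0.2629, 0.0972]
ee_rot: [0.12, 0.993, 0.0, -0.0]
ft_force: [-0.2, -1.6, -0.5]
grip_width: 0.501
grasp_force: 41.9
clock: 27.8
position: [0.5361, -0.2635, 0.0956]
ee_rot: [0.12, 0.993, -0.0, 0.0]
ft_force: [-0.7, -4.7, 4.1]
grip_width: 0.499
grasp_force: 42.4
```

```bash
python3 -m jog '[{"grip":1,"slide":[0,-0.25,0],"yaw":0},{"grip":1,"slide":[0,0,0.05],"yaw":0},{"grip":1,"slide":[0,0,0],"yaw":0},{"grip":1,"slide":[0,0,0],"yaw":0}]'
```

```text
clock: 28.2
position: [0.5362, -0.2641, 0.0952]
ee_rot: [0.119, 0.993, 0.001, 0.0]
ft_force: [-0.3, 3.0, 7.7]
grip_width: 0.497
grasp_force: 42.9
```

Seated: Fz is 7.7 N with little lateral force. I release, rise and check.

```bash
python3 -m jog '[{"grip":-0.15,"slide":[0,0,0],"yaw":0},{"grip":-0.15,"slide":[0,0,0],"yaw":0},{"grip":-0.15,"slide":[0,0,0],"yaw":0},{"grip":-0.15,"slide":[0,0,-1.5],"yaw":0},{"grip":-0.15,"slide":[0,0,-3],"yaw":0},{"grip":-0.15,"slide":[0,0,-4],"yaw":0},{"grip":-0.15,"slide":[0,0,-4],"yaw":0},{"grip":-0.15,"slide":[0,0,-4],"yaw":0}]'
python3 -m jog '[{"grip":-1,"slide":[0,0,0],"yaw":0},{"grip":-1,"slide":[0,0,0],"yaw":0},{"grip":-1,"slide":[0,0,0],"yaw":0}]'
python3 - <<'E'
from h import *
p,im,c=check((.548,-.2285,-.24),0)
for o in cobs("wrist",im,c,.05,800): print(*o,"basket",np.round(inb(p,o[0]/1000),4))
go((.59,.345,.28),yaw=-.25+np.pi/2)
E
```

```text
clock: 29.0
position: [0.5352, -0.2654, 0.2626]
ee_rot: [0.12, 0.993, -0.0, 0.0]
ft_force: [0.7, -0.7, -0.0]
grip_width: 0.577
grasp_force: 0.0
clock: 29.3
position: [0.5351, -0.2651, 0.2593]
ee_rot: [0.12, 0.993, 0.0, -0.001]
ft_force: [-0.4, 0.4, -1.1]
grip_width: 0.996
grasp_force: 0.0
fit [ 0.5478 -0.2317 -0.2418] 0.578
[ 536.  -266.2] -0.235 83 37 2527 [260. 183.] basket [-0.0032 -0.0364]
[ 569.7 -131.5] -0.251 84 42 2257 [394. 184.] basket [-0.0027  0.1025]
at [ 0.5351 -0.265   0.2589] ang 1.331 yaw 0.01 j7 1.85 t 29.35 w 0.997 tilt [-0.002  0.001]
  -> [0.59  0.345 0.28 ] slide [ 9.77 60.46 -2.07]
```

Both cobs lie in their grooves, at basket y +102 and -36 mm. Now cob C.

```bash
python3 -m jog '[{"grip":-1,"slide":[0,0,-1],"yaw":0},{"grip":-1,"slide":[0.6,4.2,0],"yaw":0},{"grip":-1,"slide":[0.7,4.2,0],"yaw":0},{"grip":-1,"slide":[0.7,4.2,0],"yaw":0},{"grip":-1,"slide":[0.7,4.2,0],"yaw":0},{"grip":-1,"slide":[0.7,4.2,0],"yaw":0},{"grip":-1,"slide":[0.7,4.2,0],"yaw":0},{"grip":-1,"slide":[0.7,4.2,0],"yaw":0}]'
python3 -m jog '[{"grip":-1,"slide":[0.7,4.2,0],"yaw":0},{"grip":-1,"slide":[0.7,4.2,0],"yaw":0},{"grip":-1,"slide":[0.7,4.2,0],"yaw":0},{"grip":-1,"slide":[0.7,4.2,0],"yaw":0},{"grip":-1,"slide":[0.7,4.2,0],"yaw":0},{"grip":-1,"slide":[0.7,4.2,0],"yaw":0},{"grip":-1,"slide":[0.7,4.2,0],"yaw":0},{"grip":-1,"slide":[0,0,0],"yaw":0}]'
python3 -m jog '[{"grip":-1,"slide":[0,0,0],"yaw":0},{"grip":-1,"slide":[0,0,0],"yaw":0},{"grip":-1,"slide":[0,0,0],"yaw":0}]'
python3 - <<'E'
from h import *
c=manip.calibration("wrist"); im=shot("wrist")
for o in cobs("wrist",im,c,.045): print(*o)
o=min(cobs("wrist",im,c,.045),key=lambda o:np.hypot(*(o[0]/1000-state()[0][:2])))
go((o[0][0]/1000,o[0][1]/1000,.095),yaw=o[1]+np.pi/2)
E
```

```text
clock: 30.15
position: [0.5586, 0.0333, 0.2702]
ee_rot: [0.12, 0.993, -0.0, -0.0]
ft_force: [-0.5, 0.2, 0.3]
grip_width: 1.001
grasp_force: 0.0
clock: 30.95
position: [0.5786, 0.3363, 0.2687]
ee_rot: [0.115, 0.993, 0.001, -0.001]
ft_force: [-1.1, 0.4, -0.3]
grip_width: 0.999
grasp_force: 0.0
clock: 31.25
position: [0.5815, 0.3273, 0.2702]
ee_rot: [0.121, 0.993, -0.0, 0.0]
ft_force: [-0.2, 0.5, 0.3]
grip_width: 1.002
grasp_force: 0.0
[594.2 346.4] -0.296 88 41 2700 [283. 184.]
at [0.5815 0.3275 0.2703] ang 1.329 yaw 0.054 j7 0.81 t 31.3 w 1.004 tilt [ 0. -0.]
  -> [0.594 0.346 0.095] slide [-0.66  2.18 17.53]
```

```bash
python3 -m jog '[{"grip":-1,"slide":[-0.6,2.1,0],"yaw":0.05},{"grip":-1,"slide":[0,0,4],"yaw":0},{"grip":-1,"slide":[0,0,4],"yaw":0},{"grip":-1,"slide":[0,0,4],"yaw":0},{"grip":-1,"slide":[0,0,3],"yaw":0},{"grip":-1,"slide":[0,0,1.6],"yaw":0},{"grip":-1,"slide":[0,0,0.9],"yaw":0},{"grip":-1,"slide":[0,0,0],"yaw":0}]'
python3 -m jog '[{"grip":1,"slide":[0,0,0],"yaw":0},{"grip":1,"slide":[0,0,0],"yaw":0},{"grip":1,"slide":[0,0,0],"yaw":0},{"grip":1,"slide":[0,0,0],"yaw":0},{"grip":1,"slide":[0,0,0],"yaw":0}]' 40
python3 -m jog '[{"grip":1,"slide":[0,0,-2],"yaw":0},{"grip":1,"slide":[0,0,-4],"yaw":0},{"grip":1,"slide":[0,0,-4],"yaw":0},{"grip":1,"slide":[0,0,-4],"yaw":0},{"grip":1,"slide":[0,0,-3.8],"yaw":0},{"grip":1,"slide":[0,0,0],"yaw":0},{"grip":1,"slide":[0,0,0],"yaw":0}]'
python3 - <<'E'
from h import *
p=(.5478,-.2303,-.241); w=toW(p,np.array([(0,-.105,0)]))[0]; go((w[0],w[1],.27),yaw=p[2]+np.pi/2)
E
```

```text
clock: 32.1
position: [0.5919, 0.3476, 0.0948]
ee_rot: [0.145, 0.989, -0.0, -0.0]
ft_force: [-0.5, 0.2, 0.4]
grip_width: 1.002
grasp_force: 0.0
clock: 32.6
position: [0.5924, 0.3483, 0.0964]
ee_rot: [0.144, 0.99, 0.001, 0.001]
ft_force: [-1.3, 0.1, 6.2]
grip_width: 0.501
grasp_force: 41.4
clock: 33.3
position: [0.592, 0.348, 0.2737]
ee_rot: [0.144, 0.99, 0.001, 0.001]
ft_force: [-0.5, -0.4, -2.2]
grip_width: 0.496
grasp_force: 41.1
at [0.592  0.348  0.2737] ang 1.281 yaw -0.049 j7 0.75 t 33.3 w 0.496 tilt [0.001 0.001]
  -> [ 0.523 -0.332  0.27 ] slide [ -9.51 -67.71   0.29]
```

```bash
python3 -m jog '[{"grip":1,"slide":[0,0,0],"yaw":-0.049},{"grip":1,"slide":[-0.6,-3,0],"yaw":0},{"grip":1,"slide":[-0.6,-4.1,0],"yaw":0},{"grip":1,"slide":[-0.6,-4.1,0],"yaw":0},{"grip":1,"slide":[-0.6,-4.1,0],"yaw":0},{"grip":1,"slide":[-0.6,-4.1,0],"yaw":0},{"grip":1,"slide":[-0.6,-4.1,0],"yaw":0},{"grip":1,"slide":[-0.6,-4.1,0],"yaw":0}]'
python3 -m jog '[{"grip":1,"slide":[-0.6,-4.1,0],"yaw":0},{"grip":1,"slide":[-0.6,-4.1,0],"yaw":0},{"grip":1,"slide":[-0.6,-4.1,0],"yaw":0},{"grip":1,"slide":[-0.6,-4.1,0],"yaw":0},{"grip":1,"slide":[-0.6,-4.1,0],"yaw":0},{"grip":1,"slide":[-0.6,-4.1,0],"yaw":0},{"grip":1,"slide":[-0.5,-4,0],"yaw":0},{"grip":1,"slide":[-0.5,-4,0],"yaw":0}]'
python3 -m jog '[{"grip":1,"slide":[0,-3.5,0],"yaw":0},{"grip":1,"slide":[0,0,0],"yaw":0},{"grip":1,"slide":[0,0,0],"yaw":0},{"grip":1,"slide":[0,0,0],"yaw":0}]'
python3 - <<'E'
from h import *
p,im,c=check((.548,-.2303,-.24),0)
for o in cobs("wrist",im,c,.05,800): print(*o,"basket",np.round(inb(p,o[0]/1000),4))
for o in cobs("wrist",im,c,.21,5000): print("held",*o)
shot("scene","s11")
p=(.5478,-.2303,-.241); w=toW(p,np.array([(0,-.105,0)]))[0]; go((w[0],w[1],.27),yaw=p[2]+np.pi/2)
E
```

```text
clock: 34.1
position: [0.5656, 0.0682, 0.2712]
ee_rot: [0.12, 0.993, -0.0, -0.001]
ft_force: [1.2, -1.2, -1.2]
grip_width: 0.499
grasp_force: 41.1
clock: 34.9
position: [0.5327, -0.2589, 0.2712]
ee_rot: [0.12, 0.993, 0.0, -0.001]
ft_force: [0.7, 0.5, -2.1]
grip_width: 0.501
grasp_force: 41.1
clock: 35.3
position: [0.5255, -0.2903, 0.2718]
ee_rot: [0.119, 0.993, 0.001, -0.001]
ft_force: [-0.8, 0.3, -1.0]
grip_width: 0.496
grasp_force: 41.1
fit [ 0.5474 -0.2318 -0.2425] 0.495
[ 569.4 -131.8] -0.27 83 42 2028 [410. 184.] basket [-0.0027  0.1024]
[ 617.1 -316. ] -0.242 181 99 8849 [257. 251.] basket [ 0.0879 -0.065 ]
held [ 529.7 -293.3] -0.242 82 45 8849 [257. 251.]
at [ 0.5258 -0.2902  0.2723] ang 1.332 yaw 0.002 j7 1.89 t 35.4 w 0.503 tilt [-0.001  0.001]
  -> [ 0.523 -0.332  0.27 ] slide [-0.71 -4.16  0.22]
```

```bash
python3 -m jog '[{"grip":1,"slide":[-0.3,-2.1,0],"yaw":0},{"grip":1,"slide":[-0.3,-2.1,0],"yaw":0},{"grip":1,"slide":[0,0,0],"yaw":0},{"grip":1,"slide":[0,0,4],"yaw":0},{"grip":1,"slide":[0,0,4],"yaw":0},{"grip":1,"slide":[0,0,3],"yaw":0},{"grip":1,"slide":[0,0,3],"yaw":0},{"grip":1,"slide":[0,0,0],"yaw":0}]'
python3 -m jog '[{"grip":1,"slide":[0,0,1.5],"yaw":0},{"grip":1,"slide":[0,0,1],"yaw":0},{"grip":1,"slide":[0,0,0.5],"yaw":0},{"grip":1,"slide":[0,0,0.2],"yaw":0},{"grip":1,"slide":[0,0,0],"yaw":0},{"grip":1,"slide":[0,0,0],"yaw":0}]'
```

```text
clock: 36.2
position: [0.5199, -0.3312, 0.1288]
ee_rot: [0.119, 0.993, 0.001, -0.003]
ft_force: [-0.3, 0.9, -2.0]
grip_width: 0.496
grasp_force: 41.2
clock: 36.8
position: [0.5214, -0.3341, 0.1014]
ee_rot: [0.12, 0.993, -0.0, 0.0]
ft_force: [-0.4, 0.3, -1.4]
grip_width: 0.498
grasp_force: 41.3
```

```bash
python3 -m jog '[{"grip":1,"slide":[0,0,0.3],"yaw":0},{"grip":1,"slide":[0,0,0],"yaw":0},{"grip":1,"slide":[0,0,0.2],"yaw":0},{"grip":1,"slide":[0,0,0],"yaw":0},{"grip":1,"slide":[0,0,0],"yaw":0}]'
```

```text
clock: 37.3
position: [0.5218, -0.3332, 0.0961]
ee_rot: [0.12, 0.993, 0.001, 0.0]
ft_force: [1.8, 4.2, 3.7]
grip_width: 0.494
grasp_force: 41.7
```

```bash
python3 -m jog '[{"grip":1,"slide":[0,0.2,0],"yaw":0},{"grip":1,"slide":[0,0,0.08],"yaw":0},{"grip":1,"slide":[0,0,0],"yaw":0},{"grip":1,"slide":[0,0,0],"yaw":0}]'
```

```text
clock: 37.7
position: [0.5217, -0.3324, 0.0954]
ee_rot: [0.12, 0.993, -0.0, 0.0]
ft_force: [1.0, -0.4, 5.9]
grip_width: 0.5
grasp_force: 41.9
```

```bash
python3 -m jog '[{"grip":-0.15,"slide":[0,0,0],"yaw":0},{"grip":-0.15,"slide":[0,0,0],"yaw":0},{"grip":-0.15,"slide":[0,0,0],"yaw":0},{"grip":-0.15,"slide":[0,0,-1.5],"yaw":0},{"grip":-0.15,"slide":[0,0,-3],"yaw":0},{"grip":-0.15,"slide":[0,0,-4],"yaw":0},{"grip":-0.15,"slide":[0,0,-4],"yaw":0},{"grip":-0.15,"slide":[0,0,-4],"yaw":0}]'
python3 -m jog '[{"grip":-1,"slide":[0,0,0],"yaw":0},{"grip":-1,"slide":[0,0,0],"yaw":0},{"grip":-1,"slide":[0,0,0],"yaw":0}]'
python3 - <<'E'
from h import *
p,im,c=check((.548,-.2303,-.24),0)
for o in cobs("wrist",im,c,.05,800): print(*o,"basket",np.round(inb(p,o[0]/1000),4))
cv2.imwrite("pics/w12.png",im)
p=(.5478,-.2303,-.241); w=toW(p,np.array([(.147,.06,0)]))[0]; go((w[0],w[1],.38),(w[0],w[1],.257),yaw=p[2])
E
```

```text
clock: 38.5
position: [0.5212, -0.3321, 0.2628]
ee_rot: [0.12, 0.993, -0.0, 0.0]
ft_force: [1.4, -0.7, 0.6]
grip_width: 0.576
grasp_force: 0.0
clock: 38.8
position: [0.5213, -0.3317, 0.2595]
ee_rot: [0.12, 0.993, 0.0, -0.0]
ft_force: [1.0, 1.2, -0.3]
grip_width: 0.997
grasp_force: 0.0
fit [ 0.5479 -0.2322 -0.2402] 0.528
[ 536.  -267.4] -0.276 84 40 2636 [329. 180.] basket [-0.0032 -0.037 ]
[ 523.2 -335.3] -0.244 84 38 2503 [259. 183.] basket [ 0.0005 -0.106 ]
[ 569.6 -132.1] -0.29 84 43 1802 [445. 182.] basket [-0.0027  0.1024]
at [ 0.5212 -0.3317  0.2591] ang 1.33 yaw -1.571 j7 1.98 t 38.85 w 1.003 tilt [-0.002  0.001]
  -> [ 0.705 -0.207  0.38 ] slide [-16.48 -14.84 -12.11]
  -> [ 0.705 -0.207  0.257] slide [ 0.   -0.02 12.3 ]
```

View pics/w12.png

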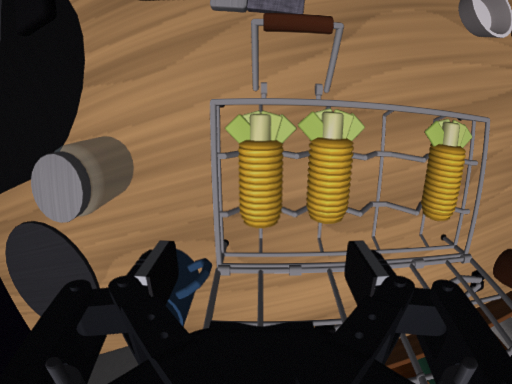

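All three cobs lie in their grooves, at (260,180), (329,180) and (443,180), and the latch is still forward. Next I go to the lid handle.

```bash
python3 -m jog '[{"grip":0.06,"slide":[0,0,-4],"yaw":0},{"grip":0.06,"slide":[0,0,-4],"yaw":0},{"grip":0.06,"slide":[0,0,-4],"yaw":0},{"grip":0.06,"slide":[0,0,0],"yaw":0.14},{"grip":0.06,"slide":[0,0,0],"yaw":0.14},{"grip":0.06,"slide":[0,0,0],"yaw":0.14},{"grip":0.06,"slide":[0,0,0],"yaw":0.14},{"grip":0.06,"slide":[0,0,0],"yaw":0.14}]'
python3 -m jog '[{"grip":0.06,"slide":[0,0,0],"yaw":0.14},{"grip":0.06,"slide":[0,0,0],"yaw":0.14},{"grip":0.06,"slide":[0,0,0],"yaw":0.14},{"grip":0.06,"slide":[0,0,0],"yaw":0.14},{"grip":0.06,"slide":[0,0,0],"yaw":0.14},{"grip":0.06,"slide":[0,0,0],"yaw":0.14},{"grip":0.06,"slide":[0,0,0],"yaw":0.03}]'
python3 -m jog '[{"grip":0.06,"slide":[3.3,3,0],"yaw":0},{"grip":0.06,"slide":[3.3,3,0],"yaw":0},{"grip":0.06,"slide":[3.3,3,0],"yaw":0},{"grip":0.06,"slide":[3.3,3,0],"yaw":0},{"grip":0.06,"slide":[3.3,2.9,0],"yaw":0},{"grip":0.06,"slide":[0,0,0],"yaw":0},{"grip":0.06,"slide":[0,0,0],"yaw":0},{"grip":0.06,"slide":[0,0,0],"yaw":0}]'
python3 - <<'E'
from h import *
c=manip.calibration("wrist"); im=shot("wrist")
for d in manip.masks_of("lid_grip","wrist")[:3]:
    q=cv2.cvtColor(im,cv2.COLOR_BGR2HSV); m=d["region"]&(q[...,2]<110)&(q[...,1]>120)
    ys,xs=np.nonzero(m); print(round(d["conf"],2),m.sum(),xs.size and np.round(at("wrist",((xs.min()+xs.max())/2,(ys.min()+ys.max())/2),.203,c),3),xs.size and (xs.min(),xs.max(),ys.min(),ys.max()))
cv2.imwrite("pics/w13.png",im)
p=(.5478,-.2303,-.241); w=toW(p,np.array([(.147,.06,0)]))[0]; go((w[0],w[1],.257),yaw=p[2])
E
```

```text
clock: 39.65
position: [0.5215, -0.3318, 0.3789]
ee_rot: [0.456, 0.89, -0.0, -0.001]
ft_force: [-0.1, -0.5, -0.3]
grip_width: 0.469
grasp_force: 0.0
clock: 40.35
position: [0.5215, -0.3317, 0.3789]
ee_rot: [0.788, 0.616, -0.001, -0.001]
ft_force: [0.8, -0.0, 0.4]
grip_width: 0.47
grasp_force: 0.0
clock: 41.15
position: [0.7049, -0.2083, 0.3797]
ee_rot: [0.787, 0.617, -0.0, -0.0]
ft_force: [0.4, -0.4, -0.3]
grip_width: 0.472
grasp_force: 0.0
0.57 1559 [ 0.706 -0.207  0.203] (np.int64(254), np.int64(271), np.int64(146), np.int64(236))
at [ 0.7047 -0.2084  0.3805] ang -0.241 yaw -0.0 j7 0.2 t 41.25 w 0.469 tilt [ 0. -0.]
  -> [ 0.705 -0.207  0.257] slide [ 0.13 -0.02 12.35]
```

View pics/w13.png

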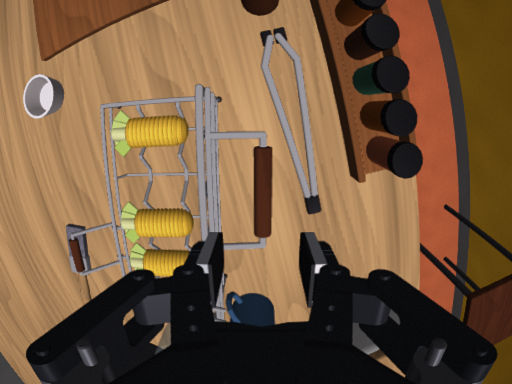

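The handle roller is under the gripper at (262,190). I descend, grip it and swing the lid shut along the arc.

```bash
python3 -m jog '[{"grip":0.06,"slide":[0.1,0.1,3],"yaw":0},{"grip":0.06,"slide":[0,0,3],"yaw":0},{"grip":0.06,"slide":[0,0,3],"yaw":0},{"grip":0.06,"slide":[0,0,2],"yaw":0},{"grip":0.06,"slide":[0,0,1.3],"yaw":0},{"grip":0.06,"slide":[0,0,0],"yaw":0}]'
python3 -m jog '[{"grip":1,"slide":[0,0,0],"yaw":0},{"grip":1,"slide":[0,0,0],"yaw":0},{"grip":1,"slide":[0,0,0],"yaw":0},{"grip":1,"slide":[0,0,0],"yaw":0},{"grip":1,"slide":[0,0,0],"yaw":0}]' 25
python3 - <<'E'
from h import *
p=(.5478,-.2303,-.241); go(); print(inb(p,state()[0]))
t=np.linspace(1.68,0,16); y=140-(140*np.cos(t)-50*np.sin(t)); u=140*np.sin(t)+50*np.cos(t)
print(np.round(np.c_[np.diff(y),-np.diff(u)]/10,2).tolist())
E
```

```text
clock: 41.85
position: [0.7072, -0.2071, 0.2603]
ee_rot: [0.787, 0.617, 0.002, 0.002]
ft_force: [-0.3, 1.2, 13.1]
grip_width: 0.473
grasp_force: 5.8
clock: 42.35
position: [0.7067, -0.207, 0.258]
ee_rot: [0.787, 0.617, 0.0, 0.001]
ft_force: [-0.3, 0.6, 5.6]
grip_width: 0.178
grasp_force: 25.0
at [ 0.7067 -0.207   0.258 ] ang -0.24 yaw 0 j7 0.23 t 42.35 w 0.178 tilt [ 0.001 -0.   ]
[0.14876409 0.06058506]
[[-1.54, -0.64], [-1.6, -0.47], [-1.64, -0.29], [-1.66, -0.1], [-1.66, 0.09], [-1.64, 0.27], [-1.6, 0.45], [-1.54, 0.63], [-1.46, 0.8], [-1.36, 0.96], [-1.25, 1.1], [-1.12, 1.23], [-0.97, 1.35], [-0.81, 1.45], [-0.65, 1.53]]
```

```bash
python3 -m jog '[{"grip":1,"slide":[0,-1.54,-0.64],"yaw":0},{"grip":1,"slide":[0,-1.6,-0.47],"yaw":0},{"grip":1,"slide":[0,-1.64,-0.29],"yaw":0},{"grip":1,"slide":[0,-1.66,-0.1],"yaw":0},{"grip":1,"slide":[0,-1.66,0.09],"yaw":0},{"grip":1,"slide":[0,-1.64,0.27],"yaw":0},{"grip":1,"slide":[0,-1.6,0.45],"yaw":0},{"grip":1,"slide":[0,-1.54,0.63],"yaw":0}]'
python3 -m jog '[{"grip":1,"slide":[0,-1.46,0.8],"yaw":0},{"grip":1,"slide":[0,-1.36,0.96],"yaw":0},{"grip":1,"slide":[0,-1.25,1.1],"yaw":0},{"grip":1,"slide":[0,-1.12,1.23],"yaw":0},{"grip":1,"slide":[0,0,0],"yaw":0}]'
python3 -c "
from h import *
go(); print(inb((.5478,-.2303,-.241),state()[0]))"
```

```text
clock: 43.15
position: [0.5813, -0.1759, 0.2579]
ee_rot: [0.787, 0.617, 0.001, 0.001]
ft_force: [1.1, -0.6, -0.0]
grip_width: 0.173
grasp_force: 25.3
clock: 43.65
position: [0.5299, -0.1632, 0.2155]
ee_rot: [0.787, 0.617, -0.0, -0.001]
ft_force: [0.2, -1.6, -0.5]
grip_width: 0.178
grasp_force: 25.4
at [ 0.5299 -0.1632  0.2155] ang -0.24 yaw 0 j7 0.18 t 43.65 w 0.178 tilt [-0.002  0.001]
[-0.03342956  0.06088409]
```

```bash
python3 -m jog '[{"grip":1,"slide":[0,-0.5,0.66],"yaw":0},{"grip":1,"slide":[0,-0.47,0.69],"yaw":0},{"grip":1,"slide":[0,-0.42,0.72],"yaw":0},{"grip":1,"slide":[0,-0.39,0.73],"yaw":0},{"grip":1,"slide":[0,-0.34,0.76],"yaw":0},{"grip":1,"slide":[0,-0.31,0.7],"yaw":0},{"grip":1,"slide":[0,0,0],"yaw":0},{"grip":1,"slide":[0,0,0],"yaw":0}]'
python3 -c "
from h import *
go(); print(inb((.5478,-.2303,-.241),state()[0]))"
```

```text
clock: 44.45
position: [0.5078, -0.1577, 0.1741]
ee_rot: [0.787, 0.617, -0.0, 0.0]
ft_force: [0.7, -1.1, -1.3]
grip_width: 0.175
grasp_force: 26.0
at [ 0.5078 -0.1577  0.1741] ang -0.24 yaw 0 j7 0.19 t 44.45 w 0.175 tilt [-0. -0.]
[-0.05619601  0.06091607]
```

```bash
python3 -m jog '[{"grip":1,"slide":[0,0,0.2],"yaw":0},{"grip":1,"slide":[0,0,0],"yaw":0},{"grip":1,"slide":[0,0,0],"yaw":0}]'
python3 -m jog '[{"grip":1,"slide":[0,0,0.2],"yaw":0},{"grip":1,"slide":[0,0,0],"yaw":0},{"grip":1,"slide":[0,0,0],"yaw":0}]'
```

```text
clock: 44.75
position: [0.5074, -0.1576, 0.1722]
ee_rot: [0.787, 0.617, -0.0, -0.0]
ft_force: [-3.2, 0.3, 3.0]
grip_width: 0.177
grasp_force: 26.4
clock: 45.05
position: [0.5075, -0.1577, 0.1714]
ee_rot: [0.787, 0.617, 0.0, -0.001]
ft_force: [-12.0, 3.5, 22.4]
grip_width: 0.177
grasp_force: 28.2
```

```bash
python3 -m jog '[{"grip":1,"slide":[0,0,-0.2],"yaw":0},{"grip":0.06,"slide":[0,0,0],"yaw":0},{"grip":0.06,"slide":[0,0,0],"yaw":0},{"grip":0.06,"slide":[0,0,0],"yaw":0},{"grip":0.06,"slide":[0,0,-2],"yaw":0},{"grip":0.06,"slide":[0,0,-3],"yaw":0},{"grip":0.06,"slide":[0,0,-4],"yaw":0},{"grip":0.06,"slide":[0,0,0],"yaw":0}]'
python3 -m jog '[{"grip":0.06,"slide":[-3.4,-2.3,0],"yaw":0},{"grip":0.06,"slide":[-3.4,-2.3,0],"yaw":0},{"grip":0.06,"slide":[-3.4,-2.3,0],"yaw":0},{"grip":0.06,"slide":[-3.4,-2.3,0],"yaw":0},{"grip":0.06,"slide":[0,0,0],"yaw":0},{"grip":0.06,"slide":[0,0,0],"yaw":0}]'
python3 - <<'E'
from h import *
c=manip.calibration("wrist"); im=shot("wrist")
for n,z in(("latch_grip",.09),("lid_grip",.119)):
  for d in manip.masks_of(n,"wrist")[:3]:
    q=cv2.cvtColor(im,cv2.COLOR_BGR2HSV); m=d["region"]&(q[...,2]<110)&(q[...,1]>120)
    ys,xs=np.nonzero(m); print(n,round(d["conf"],2),m.sum(),xs.size and np.round(at("wrist",((xs.min()+xs.max())/2,(ys.min()+ys.max())/2),z,c),3),xs.size and (xs.min(),xs.max(),ys.min(),ys.max()))
cv2.imwrite("pics/w14.png",im)
p=(.5478,-.2303,-.241); w=toW(p,np.array([(-.147,-.075,0)]))[0]; go((w[0],w[1],.148),yaw=p[2])
E
```

```text
clock: 45.85
position: [0.5095, -0.1585, 0.2666]
ee_rot: [0.787, 0.617, 0.003, 0.002]
ft_force: [-0.4, -1.0, -0.3]
grip_width: 0.468
grasp_force: 0.0
clock: 46.45
position: [0.3856, -0.2681, 0.262]
ee_rot: [0.787, 0.617, 0.001, -0.0]
ft_force: [1.1, 1.3, -0.3]
grip_width: 0.469
grasp_force: 0.0
latch_grip 0.76 1162 [ 0.388 -0.269  0.09 ] (np.int64(255), np.int64(273), np.int64(162), np.int64(227))
lid_grip 0.89 1693 [ 0.507 -0.223  0.119] (np.int64(367), np.int64(436), np.int64(0), np.int64(226))
lid_grip 0.42 1177 [ 0.389 -0.261  0.119] (np.int64(255), np.int64(273), np.int64(162), np.int64(227))
lid_grip 0.37 599 [ 0.48  -0.292  0.119] (np.int64(335), np.int64(431), np.int64(180), np.int64(229))
at [ 0.3868 -0.267   0.262 ] ang -0.238 yaw 0.003 j7 0.27 t 46.6 w 0.469 tilt [-0. -0.]
  -> [ 0.387 -0.268  0.148] slide [-0.08  0.06 11.4 ]
```

View pics/w14.png

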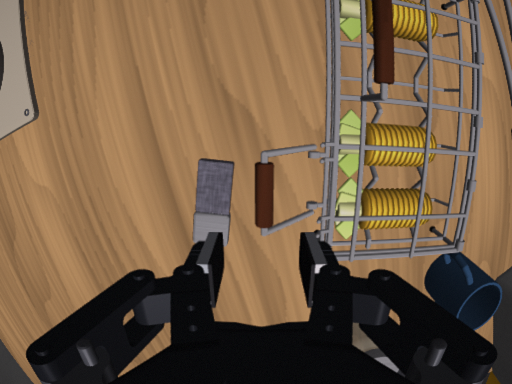

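The lid is shut over the cobs and the latch roller at (264,195) is under the gripper. I swing it up.

```bash
python3 -m jog '[{"grip":0.06,"slide":[0,0.1,4],"yaw":0},{"grip":0.06,"slide":[0,0,4],"yaw":0},{"grip":0.06,"slide":[0,0,2.5],"yaw":0},{"grip":0.06,"slide":[0,0,0.9],"yaw":0},{"grip":0.06,"slide":[0,0,0],"yaw":0},{"grip":0.06,"slide":[0,0,0],"yaw":0}]'
python3 -m jog '[{"grip":0.06,"slide":[0,1,-0.2],"yaw":0},{"grip":0.06,"slide":[0,1,-0.2],"yaw":0},{"grip":0.06,"slide":[0,1,-0.3],"yaw":0},{"grip":0.06,"slide":[0,1,-0.3],"yaw":0},{"grip":0.06,"slide":[0,1,0],"yaw":0},{"grip":0.06,"slide":[0,1,0],"yaw":0},{"grip":0.06,"slide":[0,0.8,0],"yaw":0},{"grip":0.06,"slide":[0,0,0],"yaw":0}]'
python3 -m jog '[{"grip":0.06,"slide":[0,0.8,0],"yaw":0},{"grip":0.06,"slide":[0,0.5,0],"yaw":0},{"grip":0.06,"slide":[0,0.3,0],"yaw":0},{"grip":0.06,"slide":[0,0,0],"yaw":0},{"grip":0.06,"slide":[0,0,0],"yaw":0}]'
python3 -c "
from h import *
go(); print(inb((.5478,-.2303,-.241),state()[0]))"
```

```text
clock: 47.2
position: [0.3877, -0.2683, 0.1491]
ee_rot: [0.787, 0.618, 0.0, 0.001]
ft_force: [-0.7, 0.0, -0.3]
grip_width: 0.471
grasp_force: 0.0
clock: 48.0
position: [0.454, -0.2844, 0.158]
ee_rot: [0.786, 0.618, -0.0, 0.0]
ft_force: [-0.1, -0.3, 0.1]
grip_width: 0.475
grasp_force: 0.0
clock: 48.5
position: [0.4683, -0.2881, 0.1581]
ee_rot: [0.787, 0.617, -0.0, -0.0]
ft_force: [-0.1, -0.2, -0.3]
grip_width: 0.47
grasp_force: 0.0
at [ 0.4683 -0.2881  0.1581] ang -0.24 yaw 0 j7 0.52 t 48.5 w 0.47 tilt [-0.  0.]
[-0.06335272 -0.07513157]
```

```bash
python3 -m jog '[{"grip":0.06,"slide":[0,0.3,0],"yaw":0},{"grip":0.06,"slide":[0,-0.3,0],"yaw":0},{"grip":0.06,"slide":[0,0,-2],"yaw":0},{"grip":0.06,"slide":[0,0,-4],"yaw":0},{"grip":0.06,"slide":[0,0,-4],"yaw":0},{"grip":0.06,"slide":[0,0,-1],"yaw":0},{"grip":0.06,"slide":[0,0,0],"yaw":0},{"grip":0.06,"slide":[0,0,0],"yaw":0}]'
python3 - <<'E'
from h import *
c=manip.calibration("wrist"); im=shot("wrist")
for d in manip.masks_of("latch_grip","wrist")[:1]:
    q=cv2.cvtColor(im,cv2.COLOR_BGR2HSV); m=d["region"]&(q[...,2]<110)&(q[...,1]>120)
    ys,xs=np.nonzero(m); w=at("wrist",((xs.min()+xs.max())/2,(ys.min()+ys.max())/2),.105,c); print(round(d["conf"],2),m.sum(),np.round(inb((.5478,-.2303,-.241),w),4),"want -.070 -.075")
p,s=fitw(im,c,(.5478,-.2303,-.241),True); print(p)
cv2.imwrite("pics/w15.png",im); go()
E
```

```text
clock: 49.3
position: [0.4682, -0.2876, 0.2671]
ee_rot: [0.787, 0.618, -0.0, -0.001]
ft_force: [0.6, 0.6, -1.1]
grip_width: 0.462
grasp_force: 0.0
0.81 1207 [-0.0687 -0.0757] want -.070 -.075
[ 0.54825336 -0.23169762 -0.25150015]
at [ 0.468  -0.2876  0.2666] ang -0.24 yaw 0 j7 0.42 t 49.4 w 0.468 tilt [-0.002  0.001]
```

View pics/w15.png

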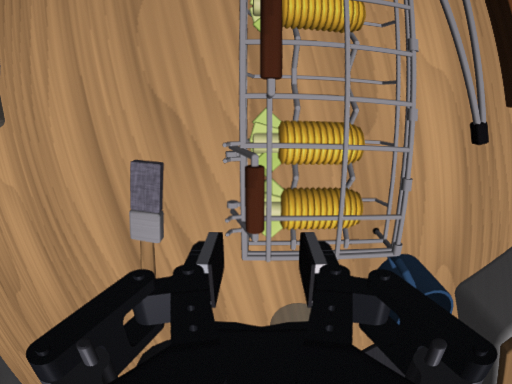

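The latch roller at (255,200) leans back in its catch at basket x = -69 mm, the lid is shut over the cobs, and the gripper is clear. I hand in.

```bash
python3 -c "
from workcell import manip
print(manip.hand_in())"
```

```text
the job is handed in; nothing more can be done
None
```

The job is handed in: the three cobs from the board lie in grooves 1, 2 and 4, the lid is shut, the latch is back in its catch, and the run took about 49 s; I got no verdict back.

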